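Open the sample box's combination lock and present it to the tag reader

TASK

Turn the dial of the combination lock, click by click, until its white pointer clicks in line with the red mark, then pull the shackle open as far as it goes. Take the lock off the sample box's hasp and hold it up, shackle still open and dial upwards, centred about 10 cm above the white tag reader without touching it; finish while holding it there, still in the gripper. Leave the glassware and the spatula where they are.

Things in the scene. Friction and masses are not known exactly. Their poses are not given: they have to be found in the camera images.
- samplebox: Grey sample box with a blue lid, 246 x 176 mm, lid 70 mm above the bench, fixed. Origin under its centre, axes as the lock's. On the lid, 50 mm towards +x, a dark steel seat 14 mm high carries the lock; 8 mm lips behind it (+x) and at the ends of its two y sides (1.5 mm play) keep the lock from turning. Hasp eye at the seat's -x end.
- lock: The combination lock, 0.3 to 0.5 kg: steel case 66 x 66 x 28 mm, lying dial up on the seat. Origin: centre of its underside; z up, y towards the red mark on its top, -x towards the shackle's bow. The hasp eye, a 5 mm plate 28 mm high, 2 mm off its -x face, is round the leg at y = -22 mm: the lock is held down until the shackle is over 17 mm open, then lifts straight up.
- lock_center (a point): Centre of the lock's case, half-way up (14 mm above its underside), axes as the lock's.
- dial_grip (a point): Point on the dial's axis in its grip bar, 10 mm below the bar's top, 15.5 mm above the case's top. The dial: a black disc 48 mm across, 5 mm thick, with a grey grip bar on it, 12 mm wide, 36 mm long, 20 mm high, which can also carry the whole lock. Axes turn with the dial: z up, the bar lies along y, its white pointer line ends at +y.
- dial (a joint): Turn of the dial, rad: 0 with the pointer in line with the red mark (the only place where the lock opens, within about 0.07), positive counter-clockwise of it from above. It clicks into a light notch every 0.349 rad (20 degrees), 0 being one; a click takes about 0.05 N m. Starts two to four clicks counter-clockwise: turn it clockwise. Stops at -0.7 and 2.4.
- shackle (a joint): How far the shackle is pulled out of the case, m: 0 shut, 0.024 fully open (stop). It slides along the lock's -x, against about 1.5 N of friction, and stays where it is left. With the dial off the mark it gives only 1 to 3 mm, however hard one pulls (up to 25 N).
- shackle_bow (a point): Middle of the shackle's bow: a round aluminium bar of 9 mm along the lock's y, straight for 22 mm, 91 mm from the lock's centre towards -x when shut, 28 mm above the box's lid. Legs at y = +22 and -22 mm: 35 mm lie free between them, and 45 mm between bow and hasp eye. Axes as the lock's.
- reader_top (a point): Centre of the top face of the tag reader, a white pad 120 x 120 x 22 mm with a blue ring, fixed on the bench.
- reader: The tag reader; origin under its centre, 22 mm below point reader_top.
- beaker: Glass beaker, 64 mm across, 85 mm high, loose; origin under its centre. A bystander.
- reagent: Amber jar, 64 mm across, 130 mm high, loose; origin under its centre. A bystander.
- vial: Small glass jar with a blue cap, 44 mm across, 75 mm high, loose; origin under its centre. A bystander.
- spatula: Thin steel lab spatula with a blue handle, 190 mm long, lying loose on the bench; origin under its middle. A bystander.
Things that resemble listed ones, but are neither listed nor needed, are in the scene too. What is shaped like the lock but yellow is not meant.

How it is judged:
By the outcome, as a careful person would: the job done as asked, in the order asked, and still so for the second after the job is handed in, while the arm keeps its last pose, push and grip.
It also fails if it takes over 67 s, if anything falls off the work surface, if the arm or the gripper's body presses on something with over 40 N, if the wrist force passes 120 N, or if a joint passes its speed limit or range.

ROBOT

A 6-joint arm with a two-finger parallel gripper is mounted at the origin on the work surface. World frame = base frame: x ahead of the robot, y to its left, z up, the work surface at z = 0. Lengths are in m, angles in degrees, forces in N, time in s.
With the tool pointing down it reaches from about 0.3 to 0.75 m from the base axis. Payload 8.5 kg.
Tool frame: the origin (TCP) lies at the very end of the fingers, on their centre line; the grasp point (between the pads) lies 19 mm behind it (grip_depth is the distance from the TCP to the grasp point, in m); z points along the fingers, y is the direction in which the jaws open and shut (so a half turn about z gives the same grasp; the last joint's range is limited). The gripper opens to 85 mm and grips with 20 to 120 N. Pads are 22 mm wide; open, the fingers measure 114 mm over their backs; the gripper's body (76 mm by 85 mm) begins 54 mm behind the grasp point. The pads swing forward as they close: fully open they stand 13 mm farther back than shut.
Start: joints at [-82.065, 21.807, 74.336, -0, 83.858, -12.336], TCP at [0.191, -0.516, 0.2] pointing down, gripper open.
Joint ranges: [-178.18, 178.18], [-50.72, 133.34], [12.68, 142.11], [-81.47, 261.47], [9.98, 163.14], [-165.26, 165.26]. Speed limits (degrees/s): [136.94, 136.94, 180, 180, 180, 180].

INTERFACE

Orientations are given as a 3x3 rotation matrix whose columns are the frame's x, y, z axes.
In Python, from rig import observe, get_image, close_job, silhouettes, grip_depth gives the robot as it stands. The module is installed in compiled form; this text tells all that it offers.
- The arm moves only by the shell command python3 -m crank 'ROWS' [FORCE]. ROWS is a JSON object of lists of equal length, an entry for each row: "slide": the shift along the tool's x, y, z in m, a list of three; "roll": the turn about the tool's z in rad; "grip": the finger opening in m, from 0 to 0.0854. A call has exactly 8 rows; each row is the pose to reach, as a shift and turn from the pose commanded when the call began, along the tool's axes at that moment; what a row does not reach only later rows make up. A row lasts 1/10 s, in which the tool goes at most 50 mm and 8.59 degrees, less where a joint would pass 70% of its speed; a pose out of reach is approached as far as the arm can. A call with a gripper value outside its range is refused whole. The fingers move at their own pace and stop on an object; FORCE is the grip in N (left out, the last holds). Time passes only in rows, so rows that repeat a pose let the fingers close, or fill a call up. It gives the time, the measured TCP pose, the force and the opening at its end, in the units of the state.
- observe(): the state, without advancing time (a new reading comes with each control period).
- get_image(name): name is "scene" or "top"; returns a dict with "frame" (420x560x3 uint8, red, green, blue), "fx", "fy", "cx", "cy" (pixels), "xyz" and "rotation" of the camera in the world. Camera axes: x right, y down, z forward; pixel columns grow to the right and rows downward; lengths in m; the calibration is good to about 2 mm. A picture is of the moment at which its call begins. There is no depth.
- close_job(): hands the job in, once; it reports no verdict.
Trained networks look in a picture, given as the dict that the camera call returned (one of the last four; its "shot" number tells which), for a name from the list of things; names that differ only in an ending like _2 or _b are one class to them, and where a whole thing is asked for, a point or a joint stands for the part that bears it (a point fixed in the world has none). Each returns a list of dicts, best first, with "confidence" (0 to 1); they miss things now and then, are a little off and sometimes report something else, mostly with a low value. They report only what shows in the picture. A call takes as long as a camera call. They do not tell look-alikes from the thing itself.
- silhouettes(target, picture): "pixels" (420x560 bool, what is visible of it) and "box" ([centre column, centre row, width, height] in pixels, round what is visible of it).
The state is a dict: "time_s": time; "q": joint angles; "qvel": joint speeds; "joint_efforts": joint torques, N m; "position": TCP position; "tool_rot": TCP orientation; "ft_force": force on the tool from outside, world axes, zero at the start; "wrist_torque": the same for the moment, N m; "grip_width": finger opening in m.
Only numpy, scipy, OpenCV 4.12 (cv2) and the standard library are available. Lean on these libraries where they do the work, as an engineer would, in place of code of your own. Each camera call takes 0.05 s, during which the arm holds its last target.

## Working session

There is one attempt and no reset: what is moved stays moved. The work goes in short steps, Python scripts to look and compute and a shell command to move; the robot and the scene stay as the last step left them, time stands still between calls to the robot, and variables do not carry over. Pictures are saved under pics/ and viewed, and the job is handed in when it is done.

```bash
mkdir -p pics; cat > h.py <<'E'
import numpy as np, cv2
from rig import observe, get_image, silhouettes, grip_depth
def save(im,name,box=None,scale=1):
    f=im['frame'][:,:,::-1]
    if box: c0,r0,c1,r1=box; f=f[r0:r1,c0:c1]
    f=cv2.resize(f,None,fx=scale,fy=scale,interpolation=cv2.INTER_CUBIC) if scale!=1 else f
    cv2.imwrite('pics/'+name,f)
def ray(im,u,v):
    d=np.array([(u-im['cx'])/im['fx'],(v-im['cy'])/im['fy'],1.]); return np.array(im['xyz']),np.array(im['rotation'])@d
def onz(im,u,v,z):
    o,d=ray(im,u,v); return o+d*(z-o[2])/d[2]
def proj(im,p):
    c=np.array(im['rotation']).T@(np.array(p)-np.array(im['xyz'])); return im['fx']*c[0]/c[2]+im['cx'],im['fy']*c[1]/c[2]+im['cy']
E
python3 - <<'E'
from h import *
print(observe(),grip_depth)
for n in('top','scene'):
    im=get_image(n); save(im,n+'0.png'); print(n,im['xyz'],im['rotation'],im['fx'],im['cx'],im['cy'])
    for t in('lock','reader','samplebox','dial_grip','shackle_bow','beaker','reagent','vial','spatula'):
        for s in silhouettes(t,im): print(t,round(s['confidence'],2),np.round(s['box']))
E
```

```text
{'time_s': 0.0, 'q': array([-8.20641043e+01,  2.18401645e+01,  7.43849167e+01,  2.44360232e-04,
        8.38562365e+01, -1.23357559e+01]), 'qvel': array([-0.09080049, -0.01760225, -0.09586776,  0.10169752,  0.06970698,
        0.00663119]), 'joint_efforts': array([-1.40504533e-03, -4.48465776e+01, -2.31281769e+01, -1.96056139e-04,
        4.70466184e-03, -5.13932193e-06]), 'position': array([ 0.19051194, -0.51559901,  0.19951858]), 'tool_rot': array([[ 9.38060663e-01,  3.46471003e-01, -1.91750542e-04],
       [ 3.46470920e-01, -9.38059659e-01,  1.40625410e-03],
       [ 3.07352822e-04, -1.38558764e-03, -9.99998993e-01]]), 'ft_force': array([ 0.36847815, -0.01775296, -0.6370255 ]), 'wrist_torque': array([ 0.02664225,  0.04141375, -0.00050361]), 'grip_width': 0.08576796550098605} 0.0187
top [ 0.40703602 -0.02869955  1.39342407] [[-0.02004402 -0.98712583  0.15868471]
 [-0.99977501  0.02089126  0.00367263]
 [-0.00694047 -0.15857539 -0.98732248]] 505.6515336104257 266.5778963144898 209.7794857095181
lock 0.74 [187. 158.  52.  22.]
reader 0.93 [338. 228.  54.  52.]
samplebox 0.69 [188. 239
[... 353 characters left out ...]
54.]
spatula 0.71 [423. 263.  24.  67.]
scene [1.21745446 0.54168874 1.10646041] [[-0.6554987   0.59227402 -0.46854343]
 [ 0.75514502  0.50681934 -0.41580062]
 [-0.00880103 -0.626375   -0.77947219]] 471.3720396176207 282.1560985376355 210.56229239263553
lock 0.8 [293. 307.  46.  52.]
lock 0.56 [345. 244.  44.  41.]
lock 0.38 [342. 242.  16.  17.]
reader 0.8 [237. 189.  53.  40.]
samplebox 0.87 [347. 252. 106. 101.]
samplebox 0.38 [207. 139.  25.  35.]
dial_grip 0.78 [288. 299.  23.  15.]
dial_grip 0.68 [343. 242.  18.  19.]
shackle_bow 0.7 [304. 318.  25.  26.]
beaker 0.76 [321. 192.  22.  38.]
vial 0.85 [451. 263.  27.  29.]
vial 0.24 [342. 241.  15.  18.]
spatula 0.44 [215. 131.  10.  18.]
```

View pics/top0.png

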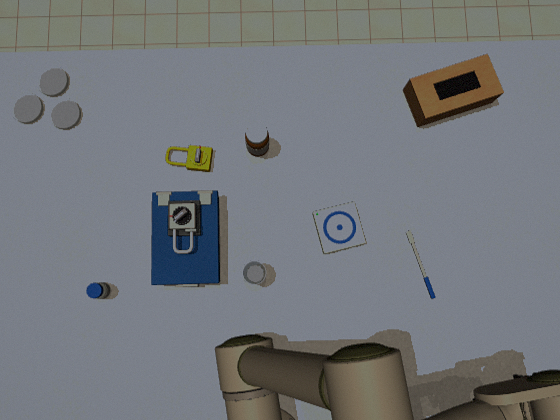

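View pics/scene0.png

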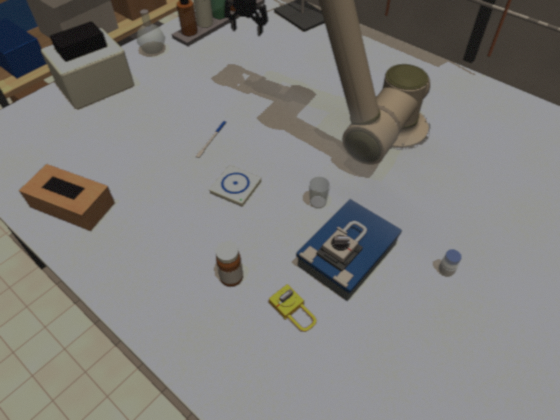

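```bash
python3 - <<'E'
from h import *
im=get_image('top'); save(im,'top1c.png',(130,170,250,300),6)
im=get_image('scene'); save(im,'scene1c.png',(285,190,405,310),5)
E
```

```text
(no output)
```

View pics/top1c.png

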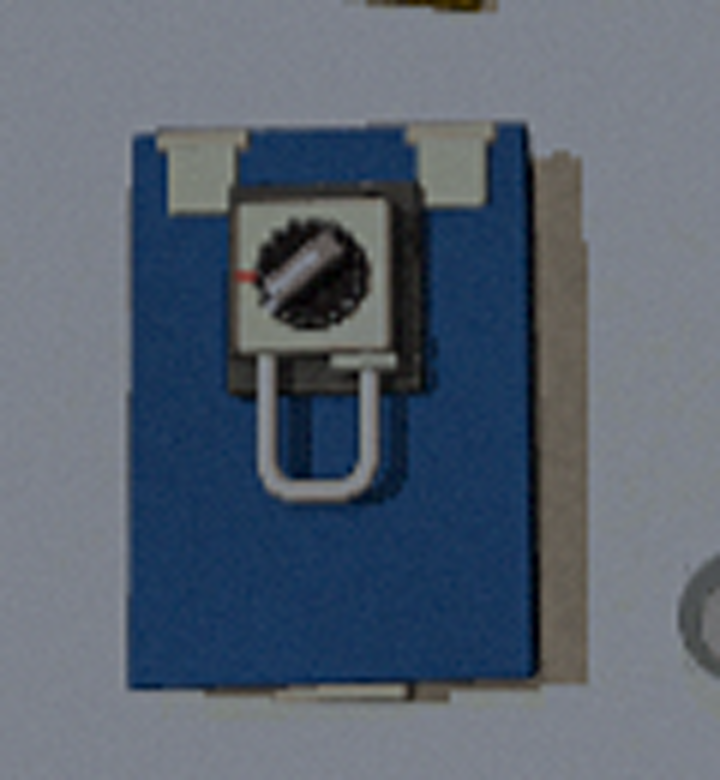

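View pics/scene1c.png

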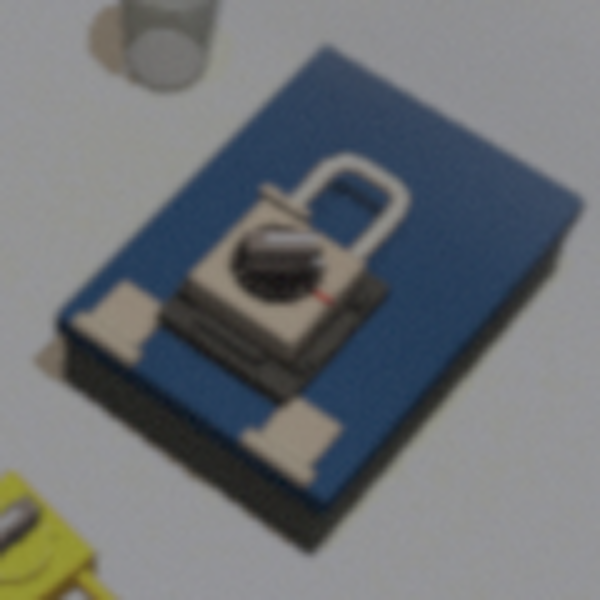

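The lock I want is the steel one on the blue-lidded box, at top px (182,216) and scene px (343,243). The look-alike is the yellow padlock at top (189,157) and scene (293,307), which is excluded by colour. The crops show the steel lock with its red mark at image left (+y). The pointer end of its bar is about 40° counter-clockwise of the mark, so two clicks. The shackle's bow points towards the robot.

```bash
cat > meas.py <<'E'
from h import *
from scipy.optimize import minimize
def rect(x,y,a,lx,ly,z):
    c,s=np.cos(a),np.sin(a)
    return [(x+c*i*lx/2-s*j*ly/2,y+s*i*lx/2+c*j*ly/2,z) for i,j in((1,1),(1,-1),(-1,-1),(-1,1))]
def quadmask(im,pts,shape=(420,560)):
    S=16; p=np.array([proj(im,q) for q in pts])
    m=np.zeros((shape[0]*4,shape[1]*4),np.uint8)
    cv2.fillPoly(m,[np.round((p+0.5)*4*S-S/2).astype(np.int32)],255,shift=4)
    return cv2.resize(m,(shape[1],shape[0]),interpolation=cv2.INTER_AREA)/255.
E
python3 - <<'E'
from meas import *
ims={n:get_image(n) for n in('top','scene')}
T={}
for n,im in ims.items():
    f=im['frame'].astype(float); 
    s=max(silhouettes('samplebox',im),key=lambda s:s['confidence']); b=s['box']
    bm=np.zeros((420,560),bool); x0,x1,y0,y1=int(b[0]-b[2]/2-6),int(b[0]+b[2]/2+6),int(b[1]-b[3]/2-6),int(b[1]+b[3]/2+6); bm[y0:y1,x0:x1]=1
    blue=((f[...,2]-f[...,0])>30)&bm
    k,l,st,_=cv2.connectedComponentsWithStats(blue.astype(np.uint8)); i=1+np.argmax(st[1:,4])
    h=cv2.convexHull(np.argwhere(l==i)[:,::-1].astype(np.int32)); m=np.zeros((420,560),np.uint8); cv2.fillPoly(m,[h],1); T[n]=m
    print(n,st[i],np.round(cv2.minAreaRect(h),1) if 0 else cv2.minAreaRect(h))
p0=onz(ims['top'],186,238,.07)
def cost(p,names):
    return sum(np.abs(quadmask(ims[n],rect(p[0],p[1],p[2],.246,.176,.07))-T[n]).sum() for n in names)
for names in(['top'],['scene'],['top','scene']):
    best=min((minimize(cost,[p0[0],p0[1],a],args=(names,),method='Nelder-Mead',options=dict(initial_simplex=[[p0[0],p0[1],a],[p0[0]+.01,p0[1],a],[p0[0],p0[1]+.01,a],[p0[0],p0[1],a+.05]])) for a in(-.03,.03)),key=lambda r:r.fun)
    print(names,best.x,best.fun)
p=best.x
lx,ly=p[0]+.05*np.cos(p[2]),p[1]+.05*np.sin(p[2]); print('lock',lx,ly,p[2])
for n,im in ims.items():
    f=cv2.resize(im['frame'][:,:,::-1],None,fx=5,fy=5,interpolation=cv2.INTER_CUBIC)
    f=np.clip(f.astype(float)*1.6,0,255).astype(np.uint8)
    for r,c in((rect(*p,.246,.176,.07),(0,255,0)),(rect(lx,ly,p[2],.066,.066,.112),(0,255,255))):
        q=np.array([proj(im,v) for v in r]); cv2.polylines(f,[np.round((q+.5)*5-.5).astype(int)],True,c,1)
    u,v=proj(im,(lx,ly,.112)); u,v=int(u*5),int(v*5); cv2.imwrite(f'pics/fit_{n}.png',f[v-200:v+320,u-270:u+270])
im=ims['top']
for s in silhouettes('reader',im): print('reader',s['confidence'],onz(im,*s['box'][:2],.022), s['pixels'].sum())
E
```

```text
top [ 151  191   68   94 4012] ((183.99327087402344, 237.5807647705078), (92.21381378173828, 67.44284057617188), 89.0759506225586)
scene [ 297  201  103   90 2636] ((348.5245666503906, 241.77047729492188), (65.81095886230469, 83.22396850585938), 39.80556869506836)
['top'] [0.55224846 0.1938199  0.0039155 ] 87.66274509803921
['scene'] [0.55509723 0.19548048 0.01347051] 155.5607843137255
['top', 'scene'] [0.55409264 0.1939724  0.01002489] 339.2274509803921
lock 0.6040901277453686 0.19447363343616142 0.010024892139698064
reader 0.56 [ 0.57405313 -0.21910848  0.022     ] 1876
reader 0.4 [0.61388596 0.20500031 0.022     ] 229
```

View overlay.

View pics/fit_top.png

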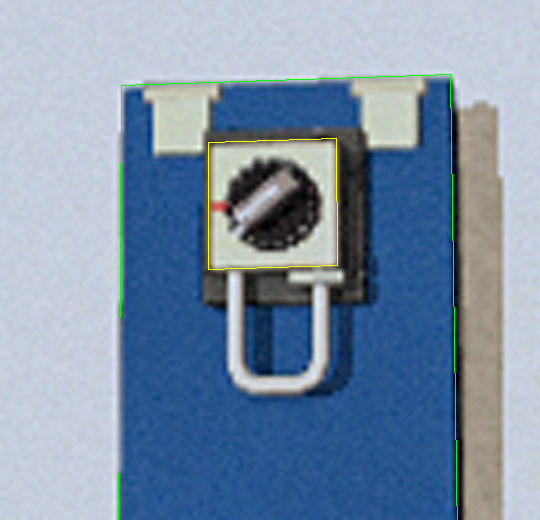

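View pics/fit_scene.png

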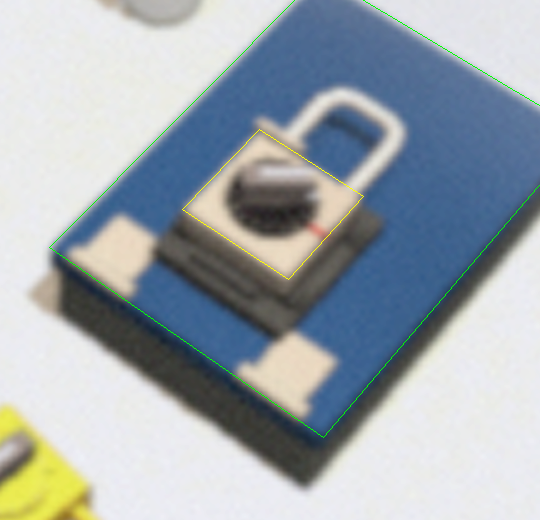

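```bash
cat > go.py <<'E'
# prints slide/roll needed from the present pose to a world TCP target with heading (deg) of tool y
import sys; from h import *
x,y,z,hd=map(float,sys.argv[1:5]); o=observe(); R=o['tool_rot']
d=np.array([x,y,z])-o['position']; h0=np.degrees(np.arctan2(R[1,1],R[0,1]))
a=(hd-h0+180)%360-180
print('slide',np.round(R.T@d,4),'roll',round(-np.radians(a),4),'head now',round(h0,2),'t',o['time_s'],'F',np.round(o['ft_force'],1),'w',round(o['grip_width'],4),'q',np.round(o['q'],1))
E
python3 go.py 0.604 0.1945 0.2 40.6
python3 -m crank '{"slide":[[0.025,-0.02,0],[0.06,-0.05,0],[0.1,-0.08,0],[0.135,-0.111,0],[0.17,-0.14,0],[0.208,-0.171,0],[0.245,-0.202,0],[0.28,-0.231,0]],"roll":[-0.1,-0.2,-0.3,-0.4,-0.5,-0.6,-0.7,-0.8],"grip":[0.085,0.085,0.085,0.085,0.085,0.085,0.085,0.085]}'
python3 go.py 0.604 0.1945 0.2 40.6
```

```text
slide [ 6.340e-01 -5.232e-01  1.000e-04] roll -1.9256 head now -69.73 t 1.35 F [ 0.5 -0.5  0.3] w 0.0857 q [-82.1  21.8  74.3   0.   83.9 -12.3]
time_s: 2.15
position: [0.3738, -0.2003, 0.2004]
tool_rot: [[0.401, 0.916, 0.001], [0.916, -0.401, -0.0], [-0.0, 0.001, -1.0]]
ft_force: [1.2, -1.1, -0.8]
grip_width: 0.0851
slide [4.54e-01 5.24e-02 3.00e-04] roll -1.1216 head now -23.66 t 2.15 F [ 1.2 -1.1 -0.8] w 0.0851 q [-44.3   9.   92.6   0.   78.4 -20.6]
```

```bash

python3 -m crank '{"slide":[[0.045,0.005,0],[0.09,0.01,0],[0.135,0.015,0],[0.18,0.02,0],[0.225,0.026,0],[0.27,0.031,0],[0.315,0.036,0],[0.36,0.0415,0]],"roll":[-0.14,-0.28,-0.42,-0.56,-0.7,-0.84,-0.98,-1.12],"grip":[0.04,0.04,0.04,0.04,0.04,0.04,0.04,0.04]}'
python3 go.py 0.604 0.1945 0.18 40.6
```

```text
time_s: 2.95
position: [0.5576, 0.1121, 0.2002]
tool_rot: [[-0.651, 0.759, 0.0], [0.759, 0.651, -0.0], [-0.0, 0.0, -1.0]]
ft_force: [0.3, -1.0, 0.6]
grip_width: 0.0399
slide [0.0323 0.0889 0.0202] roll 0.0004 head now 40.62 t 2.95 F [ 0.3 -1.   0.6] w 0.0399 q [ -0.6  23.7  71.3  -0.   85.  -41.2]
```

```bash

python3 -m crank '{"slide":[[0.01,0.029,0],[0.022,0.06,0.005],[0.0323,0.0889,0.012],[0.0323,0.0889,0.0202],[0.0323,0.0889,0.0202],[0.0323,0.0889,0.0202],[0.0323,0.0889,0.0202],[0.0323,0.0889,0.0202]],"roll":[0,0,0,0,0,0,0,0],"grip":[0.04,0.04,0.04,0.04,0.04,0.04,0.04,0.04]}'
python3 go.py 0.604 0.1945 0.121 40.6
python3 - <<'E'
from h import *
a=get_image('top'); save(a,'top2.png',(130,170,250,270),6)
a=get_image('scene'); save(a,'scene2.png',(285,150,405,290),5)
E
```

```text
time_s: 3.75
position: [0.6039, 0.1915, 0.1807]
tool_rot: [[-0.646, 0.764, 0.001], [0.764, 0.646, 0.0], [-0.001, 0.001, -1.0]]
ft_force: [1.6, -0.3, -0.4]
grip_width: 0.04
slide [0.0022 0.0019 0.0597] roll -0.0066 head now 40.22 t 3.75 F [ 1.6 -0.3 -0.4] w 0.04 q [  6.9  31.1  61.9  -0.   87.  -33.3]
```

View pics/scene2.png

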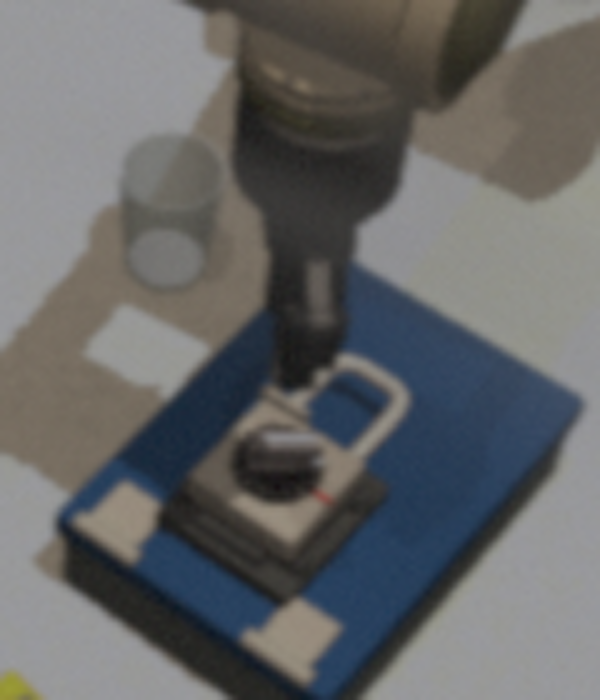

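View pics/top2.png

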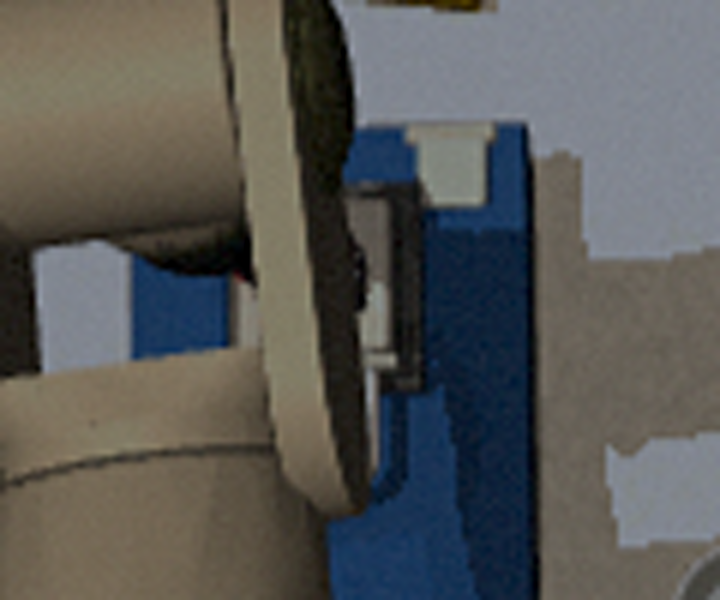

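```bash

python3 -m crank '{"slide":[[0.0022,0.002,0.008],[0.0022,0.002,0.016],[0.0022,0.002,0.024],[0.0022,0.002,0.03],[0.0022,0.002,0.03],[0.0022,0.002,0.03],[0.0022,0.002,0.03],[0.0022,0.002,0.03]],"roll":[0,0,0,0,0,0,0,0],"grip":[0.04,0.04,0.04,0.04,0.04,0.04,0.04,0.04]}'
python3 go.py 0.604 0.1945 0.121 40.6
python3 go.py 0.604 0.1945 0.121 40.6
```

```text
time_s: 4.65
position: [0.6041, 0.1952, 0.1503]
tool_rot: [[-0.647, 0.763, 0.001], [0.763, 0.647, 0.0], [-0.0, 0.001, -1.0]]
ft_force: [-0.8, 0.0, -0.1]
grip_width: 0.0397
slide [-0.0005 -0.0006  0.0293] roll -0.0056 head now 40.28 t 4.65 F [-0.8  0.  -0.1] w 0.0397 q [  7.2  32.4  64.5   0.   83.  -33. ]
slide [-0.0005 -0.0006  0.0293] roll -0.0056 head now 40.28 t 4.65 F [-0.8  0.  -0.1] w 0.0397 q [  7.2  32.4  64.5   0.   83.  -33. ]
```

```bash

python3 -m crank '{"slide":[[0,0,0.006],[0,0,0.012],[-0.0005,-0.0005,0.018],[-0.0005,-0.0005,0.024],[-0.0005,-0.0005,0.029],[-0.0005,-0.0005,0.029],[-0.0005,-0.0005,0.029],[-0.0005,-0.0005,0.029]],"roll":[0,0,0,0,0,0,0,0],"grip":[0.04,0.04,0.04,0.04,0.04,0.04,0.04,0.04]}'
python3 go.py 0.604 0.1945 0.121 40.6
```

```text
time_s: 5.45
position: [0.6041, 0.1946, 0.1213]
tool_rot: [[-0.647, 0.763, 0.001], [0.763, 0.647, 0.0], [-0.0, 0.001, -1.0]]
ft_force: [0.3, -0.2, 0.3]
grip_width: 0.0403
slide [ 0.     -0.0001  0.0003] roll -0.0056 head now 40.28 t 5.45 F [ 0.3 -0.2  0.3] w 0.0403 q [  7.2  33.7  67.1   0.   79.2 -33.1]
```

Now I close on the bar with a moderate grip.

```bash

python3 -m crank '{"slide":[[0,0,0],[0,0,0],[0,0,0],[0,0,0],[0,0,0],[0,0,0],[0,0,0],[0,0,0]],"roll":[0,0,0,0,0,0,0,0],"grip":[0.005,0.005,0.005,0.005,0.005,0.005,0.005,0.005]}' 30
python3 - <<'E'
from h import *
print(observe()['wrist_torque'])
a=get_image('scene'); save(a,'scene3.png',(285,150,405,290),5)
E
```

```text
time_s: 6.25
position: [0.6039, 0.1945, 0.1209]
tool_rot: [[-0.647, 0.763, -0.0], [0.763, 0.647, -0.0], [0.0, -0.0, -1.0]]
ft_force: [-0.0, 0.3, 0.3]
grip_width: 0.005
[-0.01163417 -0.00647047 -0.03621501]
```

View pics/scene3.png

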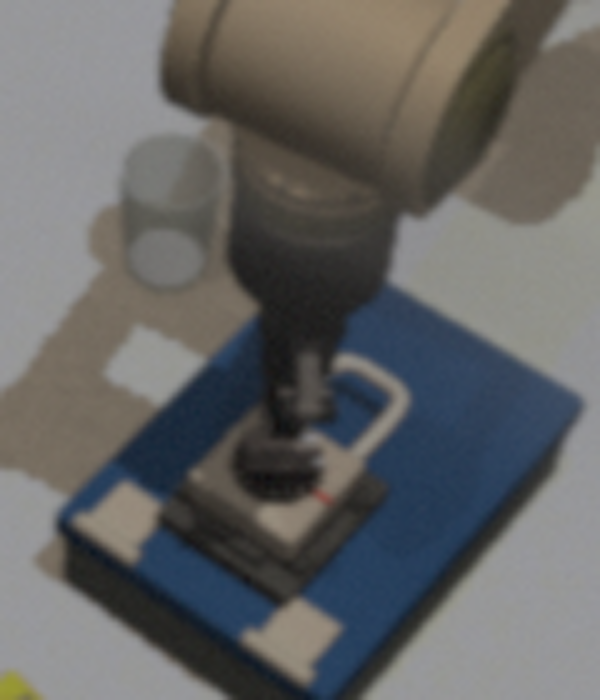

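```bash
python3 - <<'E'
from h import *
a=get_image('scene')
for p in ((.604,.1945,.121),(.604,.1945,.1375),(.604,.1945,.112),(.604,.1945,.16)):
    u,v=proj(a,p); print(p,(u-285)*5,(v-150)*5)
o=observe(); print(o['position'],o['grip_width'])
f=a['frame']; f=np.clip(f.astype(float)*2.5,0,255).astype(np.uint8)[215:265,315:375,::-1]
cv2.imwrite('pics/scene4.png',cv2.resize(f,None,fx=12,fy=12,interpolation=cv2.INTER_CUBIC))
E
```

```text
(0.604, 0.1945, 0.121) 277.68243788816164 455.9625611652447
(0.604, 0.1945, 0.1375) 280.5567270645619 437.10193029341394
(0.604, 0.1945, 0.112) 276.1404629538711 466.0807567483661
(0.604, 0.1945, 0.16) 284.5780908090606 410.7143775693895
[0.60392422 0.19453222 0.12093435] 0.0050356891421750654
```

View pics/scene4.png

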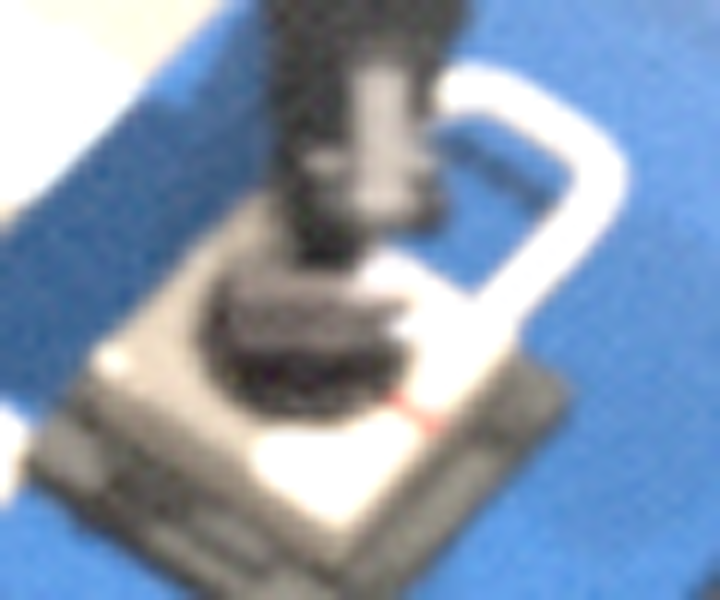

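The gripper closed to 5 mm without meeting the bar. The scene crop shows the fingertips at about (330,265), level with the bar's top, although the TCP should be 16 mm lower. I'll check the tip height against the picture before going further.

```bash

python3 -m crank '{"slide":[[0,0,-0.01],[0,0,-0.02],[0,0,-0.03],[0,0,-0.04],[0,0,-0.04],[0,0,-0.04],[0,0,-0.04],[0,0,-0.04]],"roll":[0,0,0,0,0,0,0,0],"grip":[0.005,0.005,0.005,0.005,0.005,0.005,0.005,0.005]}'
python3 - <<'E'
from h import *
a=get_image('scene');p=observe()['position']; print(p)
for dz in (0,.0187):
    u,v=proj(a,p+[0,0,dz]); print(dz,(u-315)*12,(v-200)*12)
f=a['frame']; f=np.clip(f.astype(float)*2.5,0,255).astype(np.uint8)[200:250,315:375,::-1]
cv2.imwrite('pics/scene5.png',cv2.resize(f,None,fx=12,fy=12,interpolation=cv2.INTER_CUBIC))
E
```

```text
time_s: 7.15
position: [0.6037, 0.1945, 0.1604]
tool_rot: [[-0.646, 0.763, -0.001], [0.763, 0.646, -0.0], [0.001, -0.001, -1.0]]
ft_force: [0.4, 0.3, -0.0]
grip_width: 0.0052
[0.60375936 0.19447512 0.16049551]
0 323.79989733166167 383.52081169611176
0.0187 332.05634938544085 329.38288747463014
```

View pics/scene5.png

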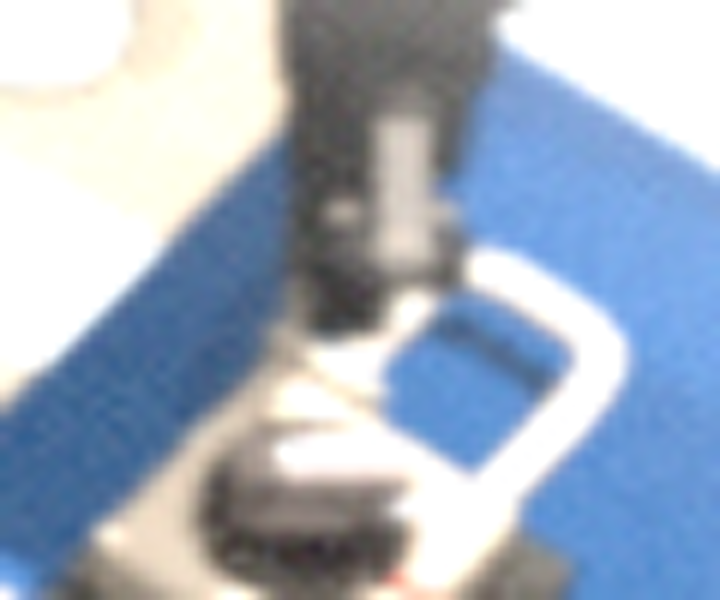

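```bash

python3 -m crank '{"slide":[[0,0,0.0],[0,0,0.0],[0,0,0.01],[0,0,0.02],[0,0,0.03],[0,0,0.038],[0,0,0.042],[0,0,0.044]],"roll":[0,0,0,0,0,0,0,0],"grip":[0.045,0.045,0.045,0.045,0.045,0.045,0.045,0.045]}'
python3 -m crank '{"slide":[[0,0,0.0],[0,0,0.001],[0,0,0.002],[0,0,0.003],[0,0,0.004],[0,0,0.005],[0,0,0.005],[0,0,0.005]],"roll":[0,0,0,0,0,0,0,0],"grip":[0.045,0.045,0.045,0.045,0.045,0.045,0.045,0.045]}'
python3 - <<'E'
from h import *
a=get_image('scene');o=observe();print(o['position'],o['ft_force'],o['wrist_torque'])
f=a['frame']; f=np.clip(f.astype(float)*2.5,0,255).astype(np.uint8)[205:265,310:380,::-1]
cv2.imwrite('pics/scene6.png',cv2.resize(f,None,fx=10,fy=10,interpolation=cv2.INTER_CUBIC))
E
```

```text
time_s: 8.0
position: [0.6038, 0.1945, 0.1163]
tool_rot: [[-0.647, 0.763, -0.001], [0.763, 0.647, -0.0], [0.0, -0.001, -1.0]]
ft_force: [-0.1, -0.3, -0.8]
grip_width: 0.045
time_s: 8.8
position: [0.6039, 0.1945, 0.1119]
tool_rot: [[-0.646, 0.763, -0.0], [0.763, 0.646, 0.0], [0.0, -0.0, -1.0]]
ft_force: [0.0, 0.4, -0.4]
grip_width: 0.045
[0.60393315 0.1945176  0.11194368] [-0.93712207 -0.6722944  -0.88071681] [-0.01375713 -0.02119979  0.03335301]
```

View pics/scene6.png

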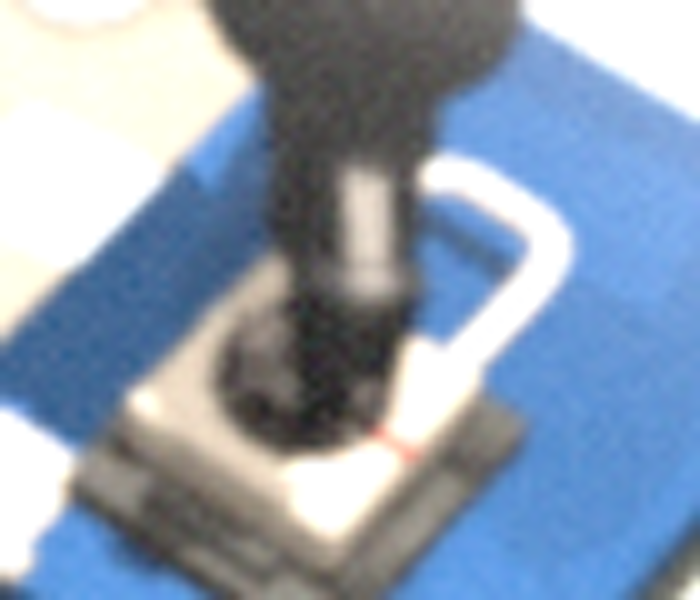

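```bash

python3 -m crank '{"slide":[[-0.001,0,0.001],[-0.002,0,0.002],[-0.003,0,0.003],[-0.003,0,0.004],[-0.003,0,0.005],[-0.003,0,0.005],[-0.003,0,0.005],[-0.003,0,0.005]],"roll":[0,0,0,0,0,0,0,0],"grip":[0.045,0.045,0.045,0.045,0.045,0.045,0.045,0.045]}'
python3 -m crank '{"slide":[[0,0,0.0],[0,0,0.001],[0,0,0.002],[0,0,0.003],[0,0,0.003],[0,0,0.003],[0,0,0.003],[0,0,0.003]],"roll":[0,0,0,0,0,0,0,0],"grip":[0.045,0.045,0.045,0.045,0.03,0.02,0.02,0.02]}'
python3 - <<'E'
from h import *
a=get_image('scene');o=observe();print(o['position'],o['ft_force'],o['wrist_torque'])
f=a['frame']; f=np.clip(f.astype(float)*2.5,0,255).astype(np.uint8)[205:265,310:380,::-1]
cv2.imwrite('pics/scene7.png',cv2.resize(f,None,fx=10,fy=10,interpolation=cv2.INTER_CUBIC))
E
```

```text
time_s: 9.65
position: [0.6059, 0.1923, 0.107]
tool_rot: [[-0.647, 0.763, 0.0], [0.763, 0.647, 0.0], [-0.0, 0.0, -1.0]]
ft_force: [0.1, -0.0, 0.8]
grip_width: 0.0451
time_s: 10.45
position: [0.6059, 0.1922, 0.104]
tool_rot: [[-0.647, 0.763, 0.0], [0.763, 0.647, 0.0], [-0.0, 0.0, -1.0]]
ft_force: [0.4, -0.2, -0.0]
grip_width: 0.0202
[0.60587962 0.19220978 0.10397935] [ 0.26967589  0.70366441 -0.27599916] [-0.02840913 -0.04065007 -0.00336064]
```

View pics/scene7.png

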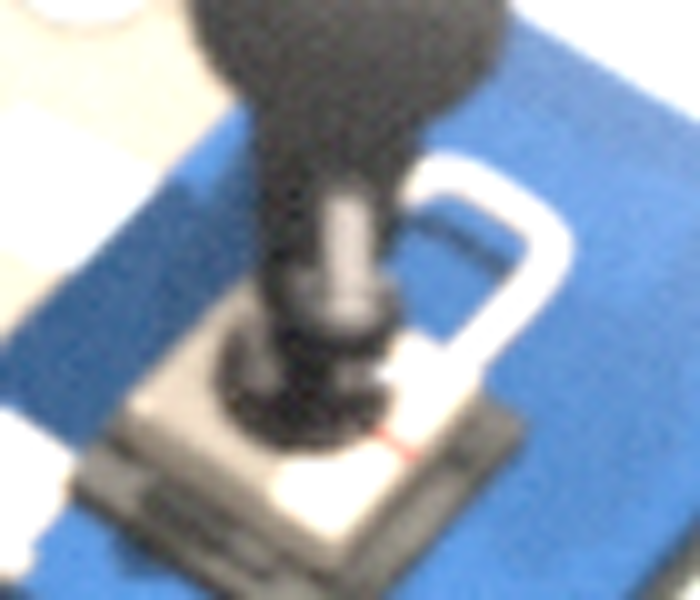

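```bash

python3 -m crank '{"slide":[[0,0,0],[0,0,0],[0,0,0],[0,0,0],[0,0,0],[0,0,0],[0,0,0],[0,0,0]],"roll":[0,0,0,0,0,0,0,0],"grip":[0.016,0.014,0.012,0.01,0.008,0.006,0.005,0.005]}' 30
python3 go.py .604 .1945 .104 0.6
```

```text
time_s: 11.3
position: [0.6057, 0.192, 0.104]
tool_rot: [[-0.646, 0.763, -0.0], [0.763, 0.646, -0.0], [-0.0, -0.001, -1.0]]
ft_force: [-4.0, -4.1, 3.4]
grip_width: 0.0103
slide [0.003  0.0003 0.    ] roll 0.6924 head now 40.27 t 11.3 F [-4.  -4.1  3.4] w 0.0103 q [  6.9  34.7  68.2  -0.   77.1 -33.3]
```

```bash

python3 -m crank '{"slide":[[0,-0.0005,0],[0,-0.001,0],[0,-0.001,0],[0,-0.001,0],[0,-0.001,0],[0,-0.001,0],[0,-0.001,0],[0,-0.001,0]],"roll":[0.06,0.12,0.18,0.24,0.3,0.35,0.35,0.35],"grip":[0.005,0.005,0.005,0.005,0.005,0.005,0.005,0.005]}' 40
python3 - <<'E'
from h import *
a=get_image('scene');o=observe();print(o['position'],o['ft_force'],o['wrist_torque'],o['grip_width'])
f=a['frame']; f=np.clip(f.astype(float)*2.5,0,255).astype(np.uint8)[205:265,310:380,::-1]
cv2.imwrite('pics/scene8.png',cv2.resize(f,None,fx=10,fy=10,interpolation=cv2.INTER_CUBIC))
E
```

```text
time_s: 12.1
position: [0.6047, 0.1915, 0.1041]
tool_rot: [[-0.346, 0.938, -0.001], [0.938, 0.346, -0.0], [0.0, -0.001, -1.0]]
ft_force: [-5.6, -3.2, 3.4]
grip_width: 0.0096
[0.60465492 0.19155562 0.1040685 ] [-4.51181935 -4.1697965   3.78382524] [-0.55421976  0.85747998  0.03781455] 0.0097370666698632
```

View pics/scene8.png

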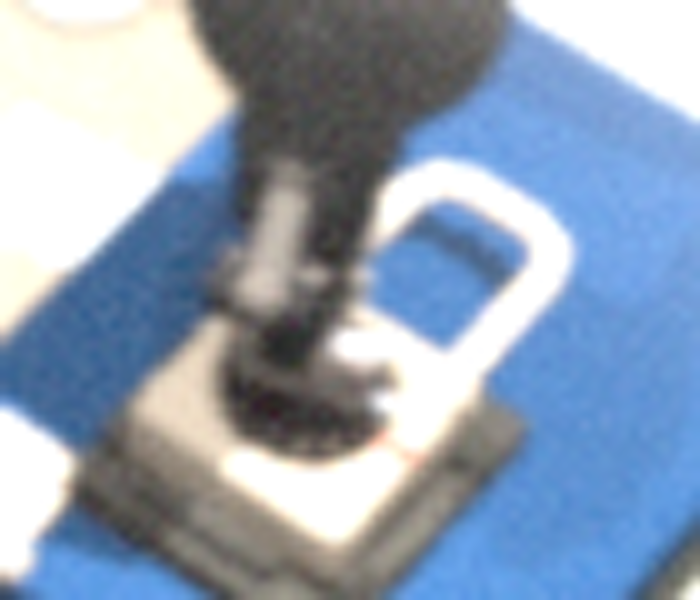

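```bash

python3 -m crank '{"slide":[[0,0,0],[0,0,0],[0,0,0],[0,0,0.001],[0,0,0.002],[0,0,0.003],[0,0,0.003],[0,0,0.003]],"roll":[0,0,0,0,0,0,0,0],"grip":[0.024,0.024,0.024,0.024,0.024,0.024,0.024,0.024]}' 40
python3 -m crank '{"slide":[[0,0,0],[0,0,0.001],[0,0,0.002],[0,0,0.003],[0,0,0.003],[0,0,0.003],[0,0,0.003],[0,0,0.003]],"roll":[0,0,0,0,0,0,0,0],"grip":[0.024,0.024,0.024,0.024,0.024,0.024,0.024,0.024]}' 40
python3 - <<'E'
from h import *
a=get_image('scene');o=observe();print(o['position'],o['ft_force'],o['wrist_torque'],o['grip_width'])
f=a['frame']; f=np.clip(f.astype(float)*2.5,0,255).astype(np.uint8)[205:265,310:380,::-1]
cv2.imwrite('pics/scene9.png',cv2.resize(f,None,fx=10,fy=10,interpolation=cv2.INTER_CUBIC))
E
```

```text
time_s: 12.95
position: [0.6051, 0.1916, 0.1009]
tool_rot: [[-0.346, 0.938, -0.0], [0.938, 0.346, 0.0], [0.0, -0.0, -1.0]]
ft_force: [-0.1, 0.4, -0.6]
grip_width: 0.024
time_s: 13.75
position: [0.6051, 0.1916, 0.098]
tool_rot: [[-0.346, 0.938, 0.0], [0.938, 0.346, 0.0], [0.0, 0.0, -1.0]]
ft_force: [-0.6, 0.2, 0.3]
grip_width: 0.0237
[0.60509931 0.19156001 0.09795796] [-0.21379462 -0.78869316 -0.54221525] [-0.0247997  -0.00752392  0.00600944] 0.024129399006028122
```

View pics/scene9.png

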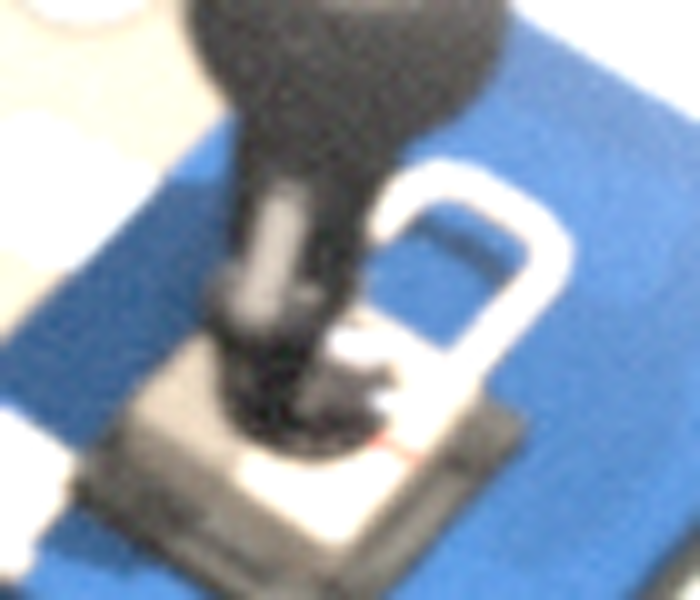

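```bash

python3 -m crank '{"slide":[[0,0,0],[0,0,0],[0,0,0],[0,0,0],[0,0,0],[0,0,0],[0,0,0],[0,0,0]],"roll":[0,0,0,0,0,0,0,0],"grip":[0.016,0.012,0.01,0.008,0.006,0.006,0.006,0.006]}' 40
python3 - <<'E'
from h import *
o=observe();print(o['position'],o['ft_force'],o['wrist_torque'],o['grip_width'])
E
```

```text
time_s: 14.6
position: [0.6046, 0.1915, 0.0981]
tool_rot: [[-0.346, 0.938, -0.001], [0.938, 0.346, -0.0], [0.0, -0.001, -1.0]]
ft_force: [-4.6, -1.2, 4.2]
grip_width: 0.011
[0.6046217  0.19148088 0.09806784] [-4.57766187 -1.20928771  4.1852243 ] [-0.28344651  0.88377803  0.02332142] 0.01095313112113733
```

```bash

python3 -m crank '{"slide":[[0,-0.001,0],[0,-0.001,0],[0,-0.001,0],[0,-0.001,0],[0,-0.001,0],[0,-0.001,0],[0,-0.001,0],[0,-0.001,0]],"roll":[0.06,0.12,0.18,0.24,0.3,0.345,0.345,0.345],"grip":[0.006,0.006,0.006,0.006,0.006,0.006,0.006,0.006]}' 40
python3 go.py .604 .1945 .104 0.6
python3 - <<'E'
from h import *
a=get_image('scene');o=observe();print(o['position'],o['ft_force'],o['wrist_torque'],o['grip_width'])
f=a['frame']; f=np.clip(f.astype(float)*2.5,0,255).astype(np.uint8)[205:265,310:380,::-1]
cv2.imwrite('pics/scene10.png',cv2.resize(f,None,fx=10,fy=10,interpolation=cv2.INTER_CUBIC))
E
```

```text
time_s: 15.4
position: [0.6032, 0.1912, 0.0981]
tool_rot: [[-0.008, 1.0, -0.002], [1.0, 0.008, -0.0], [-0.0, -0.002, -1.0]]
ft_force: [-7.0, -2.2, 5.3]
grip_width: 0.0105
slide [ 0.0033  0.0008 -0.0059] roll -0.0024 head now 0.47 t 15.4 F [-7.  -2.2  5.3] w 0.0105 q [ 6.9 34.8 69.1  0.  76.2  6.4]
[0.60323508 0.1912051  0.09804874] [-7.55198754 -2.20980806  4.48465671] [-0.20841553  1.28533078  0.03637895] 0.010309749656512709
```

View pics/scene10.png

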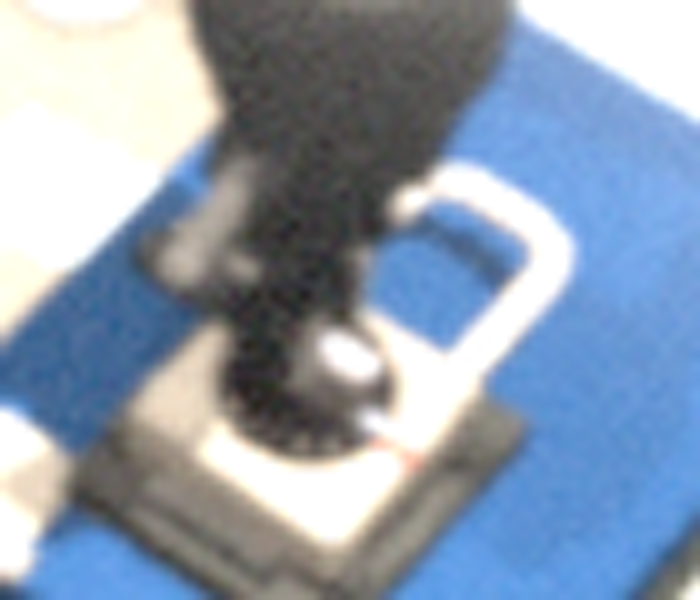

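```bash

python3 -m crank '{"slide":[[0,0,0],[0,0,0],[0,0,0],[0,0,-0.01],[0,0,-0.03],[0,0,-0.06],[0,0,-0.09],[0,0,-0.12]],"roll":[0,0,0,0,0,0,0,0],"grip":[0.03,0.03,0.03,0.03,0.03,0.03,0.03,0.03]}' 40
python3 - <<'E'
from h import *
a=get_image('scene');o=observe();print(o['position'],o['ft_force'],o['grip_width'])
f=a['frame']; f=np.clip(f.astype(float)*2.0,0,255).astype(np.uint8)[205:265,310:380,::-1]
cv2.imwrite('pics/scene11.png',cv2.resize(f,None,fx=10,fy=10,interpolation=cv2.INTER_CUBIC))
E
```

```text
time_s: 16.25
position: [0.6042, 0.1913, 0.22]
tool_rot: [[-0.008, 1.0, 0.001], [1.0, 0.008, 0.0], [0.0, 0.001, -1.0]]
ft_force: [-0.9, 0.6, 0.6]
grip_width: 0.0301
[0.60579773 0.19149009 0.22564545] [-0.91533391 -0.43916702  3.49395976] 0.03019048398597471
```

View pics/scene11.png

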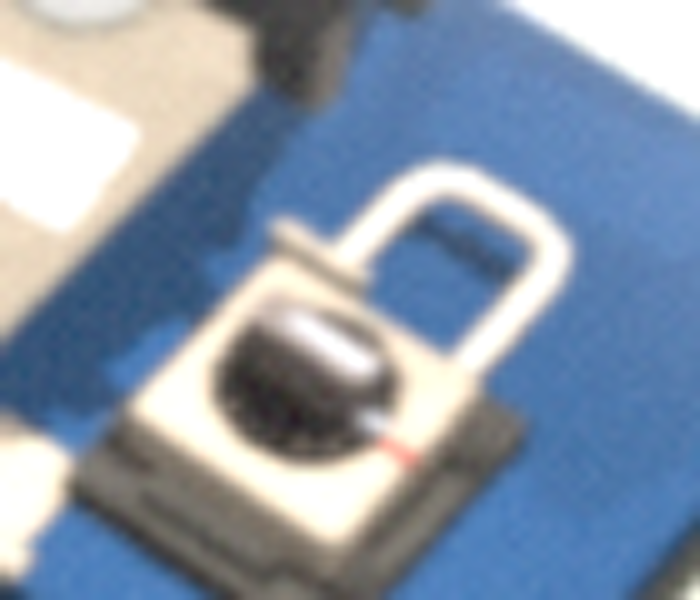

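```bash

python3 -m crank '{"slide":[[0,-0.04,0],[0,-0.075,0],[0,-0.091,0.02],[0,-0.091,0.05],[0,-0.091,0.08],[0,-0.091,0.11],[0,-0.091,0.12],[0,-0.091,0.12]],"roll":[0,0,0,0,0,0,0,0],"grip":[0.03,0.03,0.03,0.03,0.03,0.03,0.03,0.03]}' 30
python3 go.py .515 .1913 .064 0.6
python3 - <<'E'
from h import *
a=get_image('scene');o=observe()
f=a['frame']; f=np.clip(f.astype(float)*2.0,0,255).astype(np.uint8)[185:255,320:400,::-1]
cv2.imwrite('pics/scene12.png',cv2.resize(f,None,fx=9,fy=8.5,interpolation=cv2.INTER_CUBIC))
a=get_image('top');f=np.clip(a['frame'].astype(float)*2.0,0,255).astype(np.uint8)[180:280,130:240,::-1]
cv2.imwrite('pics/top12.png',cv2.resize(f,None,fx=6,fy=6,interpolation=cv2.INTER_CUBIC))
E
```

```text
time_s: 17.1
position: [0.513, 0.1904, 0.0975]
tool_rot: [[-0.008, 1.0, -0.002], [1.0, 0.008, -0.0], [-0.0, -0.002, -1.0]]
ft_force: [-0.5, 0.3, 0.2]
grip_width: 0.0294
slide [0.0008 0.0021 0.0335] roll -0.0025 head now 0.45 t 17.1 F [-0.5  0.3  0.2] w 0.0294 q [ 8.  27.1 84.   0.  69.   7.5]
```

View pics/scene12.png

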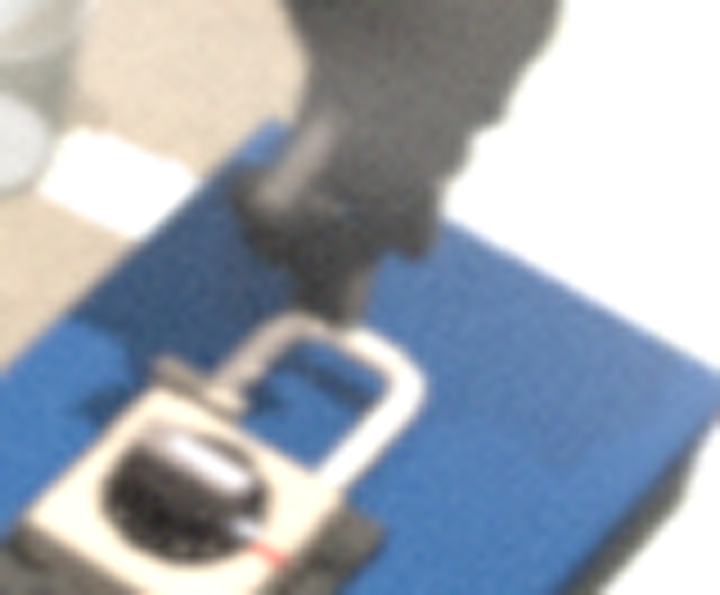

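View pics/top12.png

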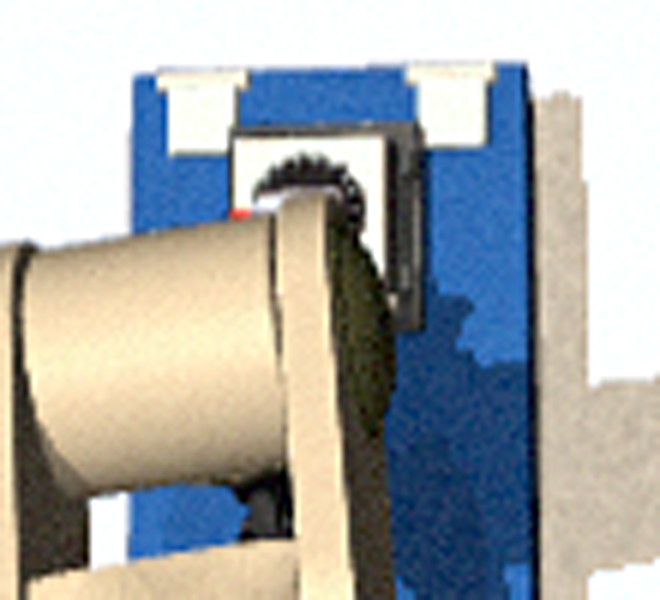

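```bash
python3 - <<'E'
from h import *
a=get_image('scene');o=observe();p=o['position'];R=o['tool_rot'];w=o['grip_width'];print(p)
f=np.clip(a['frame'].astype(float)*2.0,0,255).astype(np.uint8)[195:245,325:385,::-1]
f=cv2.resize(f,None,fx=12,fy=12,interpolation=cv2.INTER_CUBIC)
def box(ctr,c):
  for s in(1,-1):
    q=[]
    for (dx,dy) in((-.011,w/2),(.011,w/2),(.011,w/2+.010),(-.011,w/2+.010)):
        u,v=proj(a,ctr+R[:,0]*dx+R[:,1]*s*dy); q.append((int((u+.5-325)*12),int((v+.5-195)*12)))
    cv2.polylines(f,[np.array(q)],True,c,1)
box(p,(0,0,255)); box(p+[0,0,.02],(0,255,0)); box(p+[-.003,.0023,.02],(0,255,255))
# bow expected
for y in(-.011,.011):
  pass
q=[proj(a,(.604-.091-.01*y,.1945-.0009+y,.098)) for y in(-.011,.011)]
q=[(int((u+.5-325)*12),int((v+.5-195)*12)) for u,v in q]; cv2.line(f,q[0],q[1],(255,0,255),2)
cv2.imwrite('pics/scene13.png',f)
E
```

```text
[0.51412306 0.19067751 0.09954993]
```

View pics/scene13.png

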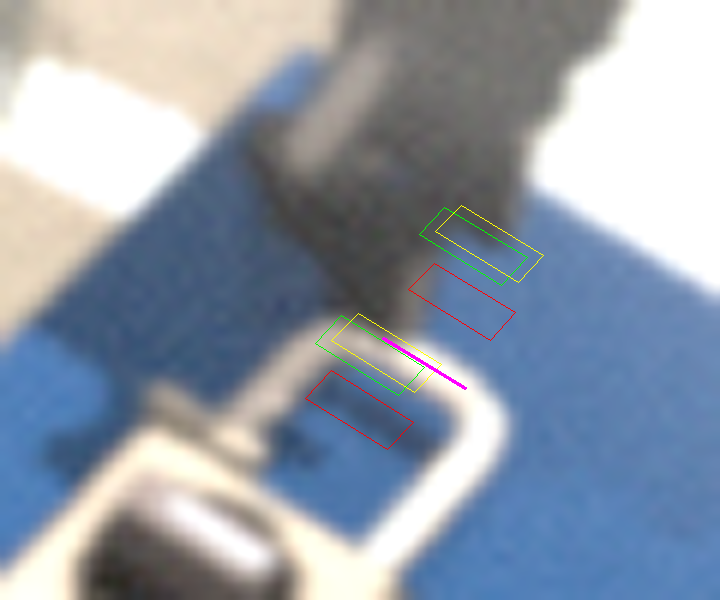

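```bash

python3 -m crank '{"slide":[[0,0,0.002],[0,0,0.005],[0,0,0.008],[0,0,0.011],[0,0,0.014],[0,0,0.016],[0,0,0.016],[0,0,0.016]],"roll":[0,0,0,0,0,0,0,0],"grip":[0.03,0.03,0.03,0.03,0.03,0.03,0.03,0.03]}' 30
python3 - <<'E'
from h import *
a=get_image('scene');o=observe();print(o['position'],o['ft_force'])
f=np.clip(a['frame'].astype(float)*2.2,0,255).astype(np.uint8)[195:245,325:385,::-1]
cv2.imwrite('pics/scene14.png',cv2.resize(f,None,fx=12,fy=12,interpolation=cv2.INTER_CUBIC))
g=cv2.imread('pics/scene11.png')
def P(p):
    u,v=proj(a,p); return int((u+.5-310)*10),int((v+.5-205)*10)
t=.01
def L(x,y,z): return (.604+x-t*y,.1945+y+t*x,z)
pts=[P(L(*q)) for q in((-.033,.022,.098),(-.08,.022,.098),(-.091,.011,.098),(-.091,-.011,.098),(-.08,-.022,.098),(-.033,-.022,.098))]
cv2.polylines(g,[np.array(pts)],False,(255,0,255),1)
cv2.polylines(g,[np.array([P(L(x,y,.112)) for x,y in((.033,.033),(.033,-.033),(-.033,-.033),(-.033,.033))])],True,(0,255,0),1)
cv2.imwrite('pics/model11.png',g)
E
```

```text
time_s: 18.05
position: [0.5132, 0.1905, 0.0819]
tool_rot: [[-0.008, 1.0, 0.0], [1.0, 0.008, -0.0], [-0.0, 0.0, -1.0]]
ft_force: [0.0, -0.5, 1.0]
grip_width: 0.0299
[0.51325126 0.19051865 0.08201953] [ 0.53480673 -0.40211964 -0.12986314]
```

View pics/scene14.png

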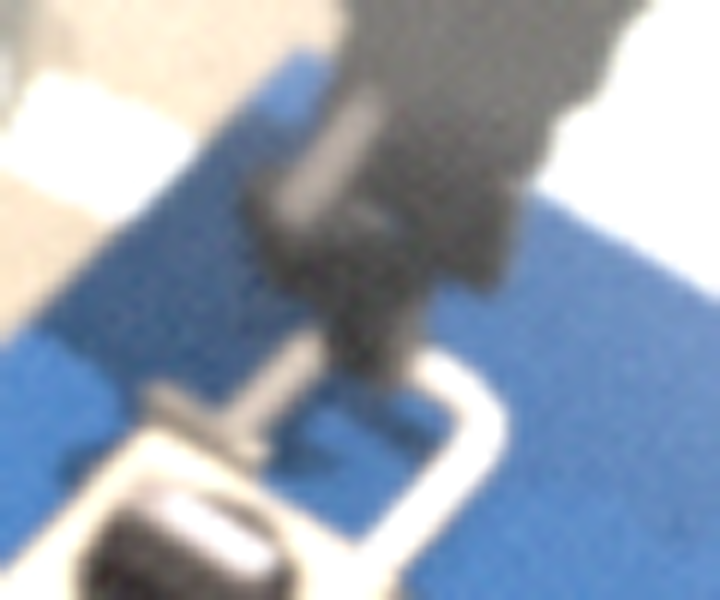

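View pics/model11.png

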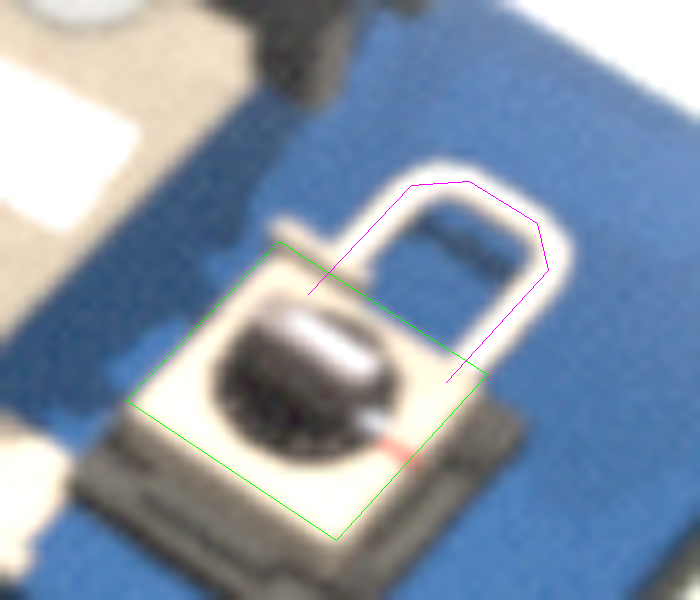

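```bash

python3 -m crank '{"slide":[[0,0,0.002],[0,0,0.004],[0,0,0.006],[0,0,0.008],[0,0,0.01],[0,0,0.01],[0,0,0.01],[0,0,0.01]],"roll":[0,0,0,0,0,0,0,0],"grip":[0.03,0.03,0.03,0.03,0.03,0.03,0.03,0.03]}' 30
python3 -m crank '{"slide":[[0,0,0.002],[0,0,0.004],[0,0,0.006],[0,0,0.008],[0,0,0.01],[0,0,0.01],[0,0,0.01],[0,0,0.01]],"roll":[0,0,0,0,0,0,0,0],"grip":[0.03,0.03,0.03,0.03,0.03,0.03,0.03,0.03]}' 30
python3 - <<'E'
from h import *
a=get_image('scene');o=observe();print(o['position'],o['ft_force'])
f=np.clip(a['frame'].astype(float)*2.2,0,255).astype(np.uint8)[195:245,325:385,::-1]
cv2.imwrite('pics/scene15.png',cv2.resize(f,None,fx=12,fy=12,interpolation=cv2.INTER_CUBIC))
E
```

```text
time_s: 18.9
position: [0.5132, 0.1905, 0.072]
tool_rot: [[-0.008, 1.0, 0.0], [1.0, 0.008, 0.0], [0.0, 0.0, -1.0]]
ft_force: [0.1, -1.4, -0.6]
grip_width: 0.0301
time_s: 19.7
position: [0.5132, 0.1905, 0.062]
tool_rot: [[-0.008, 1.0, 0.0], [1.0, 0.008, 0.0], [0.0, 0.0, -1.0]]
ft_force: [0.1, 0.7, 0.7]
grip_width: 0.0303
[0.51321797 0.19050523 0.06201335] [ 0.681068    0.84393523 -0.10210478]
```

View pics/scene15.png

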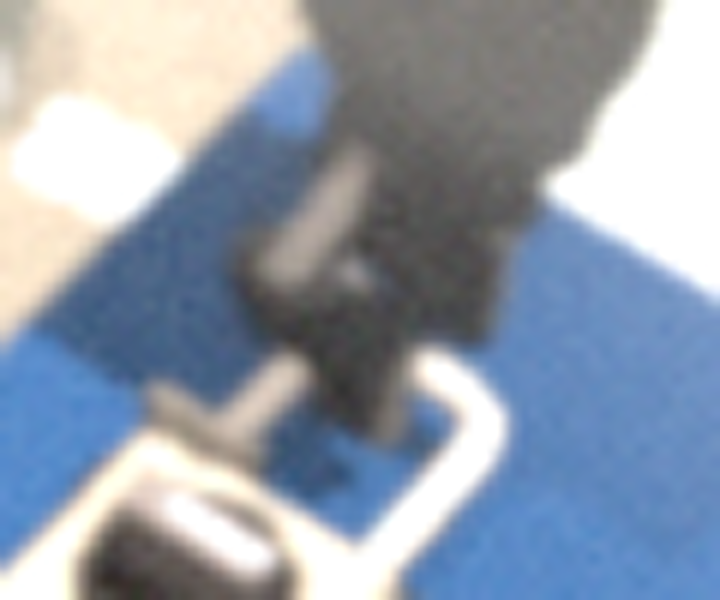

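Reported z is now 62 mm, below the lid at 70 mm, with no contact. So the reported TCP is about 20 mm or more beyond the real fingertips. The near finger is inside the shackle loop at (370,430), and I'll go a little deeper and close.

```bash

python3 -m crank '{"slide":[[0,0,0.001],[0,0,0.002],[0,0,0.003],[0,0,0.004],[0,0,0.005],[0,0,0.005],[0,0,0.005],[0,0,0.005]],"roll":[0,0,0,0,0,0,0,0],"grip":[0.03,0.03,0.03,0.03,0.03,0.03,0.025,0.02]}' 30
python3 -m crank '{"slide":[[0,0,0],[0,0,0],[0,0,0],[0,0,0],[0,0,0],[0,0,0],[0,0,0],[0,0,0]],"roll":[0,0,0,0,0,0,0,0],"grip":[0.015,0.012,0.01,0.008,0.006,0.004,0.004,0.004]}' 30
python3 - <<'E'
from h import *
a=get_image('scene');o=observe();print(o['position'],o['ft_force'],o['wrist_torque'],o['grip_width'])
f=np.clip(a['frame'].astype(float)*2.2,0,255).astype(np.uint8)[195:245,325:385,::-1]
cv2.imwrite('pics/scene16.png',cv2.resize(f,None,fx=12,fy=12,interpolation=cv2.INTER_CUBIC))
E
```

```text
time_s: 20.55
position: [0.5132, 0.1905, 0.057]
tool_rot: [[-0.008, 1.0, 0.0], [1.0, 0.008, 0.0], [0.0, 0.0, -1.0]]
ft_force: [-0.5, -0.7, -0.3]
grip_width: 0.0201
time_s: 21.35
position: [0.5127, 0.1906, 0.0569]
tool_rot: [[-0.008, 1.0, -0.001], [1.0, 0.008, 0.0], [0.0, -0.001, -1.0]]
ft_force: [-5.7, 1.1, 3.0]
grip_width: 0.0088
[0.51264419 0.19058279 0.05688146] [-6.01332526  0.63121857  3.73818719] [0.14351526 0.81115855 0.29479287] 0.008002135946674873
```

View pics/scene16.png

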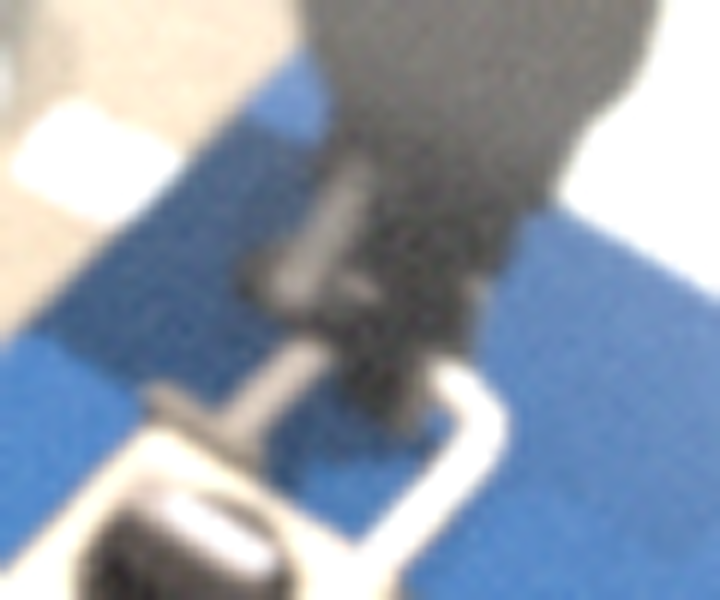

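```bash

python3 -m crank '{"slide":[[0,-0.001,0],[0,-0.004,0],[0,-0.007,0],[0,-0.01,0],[0,-0.013,0],[0,-0.016,0],[0,-0.018,0],[0,-0.018,0]],"roll":[0,0,0,0,0,0,0,0],"grip":[0.004,0.004,0.004,0.004,0.004,0.004,0.004,0.004]}' 40
python3 - <<'E'
from h import *
a=get_image('scene');o=observe();print(o['position'],o['ft_force'],o['wrist_torque'],o['grip_width'])
f=np.clip(a['frame'].astype(float)*2.2,0,255).astype(np.uint8)[185:260,310:390,::-1]
cv2.imwrite('pics/scene17.png',cv2.resize(f,None,fx=8,fy=8,interpolation=cv2.INTER_CUBIC))
E
```

```text
time_s: 22.2
position: [0.4947, 0.1904, 0.057]
tool_rot: [[-0.008, 1.0, -0.001], [1.0, 0.008, 0.0], [0.0, -0.001, -1.0]]
ft_force: [-1.1, 3.1, 0.8]
grip_width: 0.0073
[0.49466304 0.19040953 0.05692412] [-1.27585176  3.58114095  1.94079626] [0.58867272 0.07391167 0.28241208] 0.0075583356255556795
```

View pics/scene17.png

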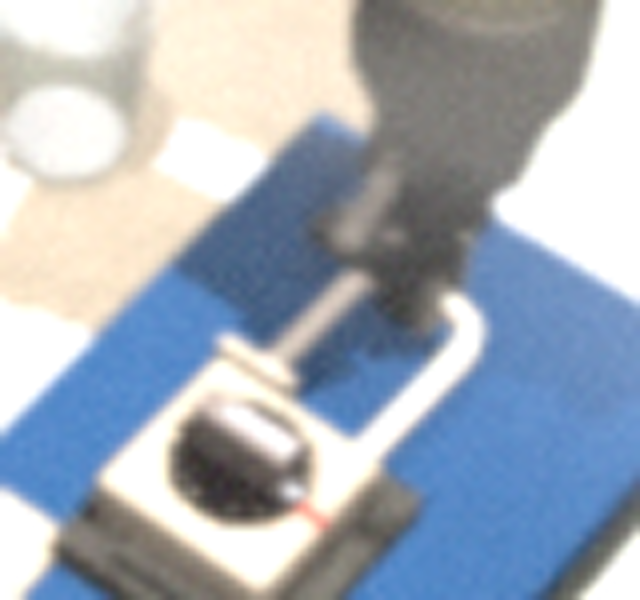

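The shackle is sliding out, and the legs are visibly longer in the crop. I'll pull on to the stop.

```bash

python3 -m crank '{"slide":[[0,-0.001,0],[0,-0.002,0],[0,-0.003,0],[0,-0.004,0],[0,-0.005,0],[0,-0.006,0],[0,-0.007,0],[0,-0.007,0]],"roll":[0,0,0,0,0,0,0,0],"grip":[0.004,0.004,0.004,0.004,0.004,0.004,0.004,0.004]}' 40
python3 - <<'E'
from h import *
o=observe();print(o['position'],o['ft_force'],o['wrist_torque'],o['grip_width'])
E
```

```text
time_s: 23.05
position: [0.4879, 0.1903, 0.0569]
tool_rot: [[-0.008, 1.0, -0.0], [1.0, 0.008, -0.0], [-0.0, -0.0, -1.0]]
ft_force: [0.9, 3.3, 1.4]
grip_width: 0.0071
[0.48793702 0.19028898 0.05694439] [0.8856749  3.27588895 1.36229122] [ 0.52756638 -0.17548831  0.31283409] 0.007146970648472903
```

```bash

python3 -m crank '{"slide":[[0,-0.0005,0],[0,-0.001,0],[0,-0.0015,0],[0,-0.002,0],[0,-0.0025,0],[0,-0.003,0],[0,-0.003,0],[0,-0.003,0]],"roll":[0,0,0,0,0,0,0,0],"grip":[0.004,0.004,0.004,0.004,0.004,0.004,0.004,0.004]}' 40
python3 - <<'E'
from h import *
a=get_image('scene');o=observe();print(o['position'],o['ft_force'],o['wrist_torque'],o['grip_width'])
f=np.clip(a['frame'].astype(float)*2.2,0,255).astype(np.uint8)[185:260,310:390,::-1]
cv2.imwrite('pics/scene18.png',cv2.resize(f,None,fx=8,fy=8,interpolation=cv2.INTER_CUBIC))
E
```

```text
time_s: 23.85
position: [0.4852, 0.1902, 0.057]
tool_rot: [[-0.008, 1.0, 0.0], [1.0, 0.008, -0.0], [-0.0, 0.0, -1.0]]
ft_force: [3.1, 1.5, 1.1]
grip_width: 0.0072
[0.48521431 0.19023055 0.05699348] [2.95798932 1.09687986 1.39480608] [ 0.24940965 -0.59331023  0.28130559] 0.007143218558415657
```

View pics/scene18.png

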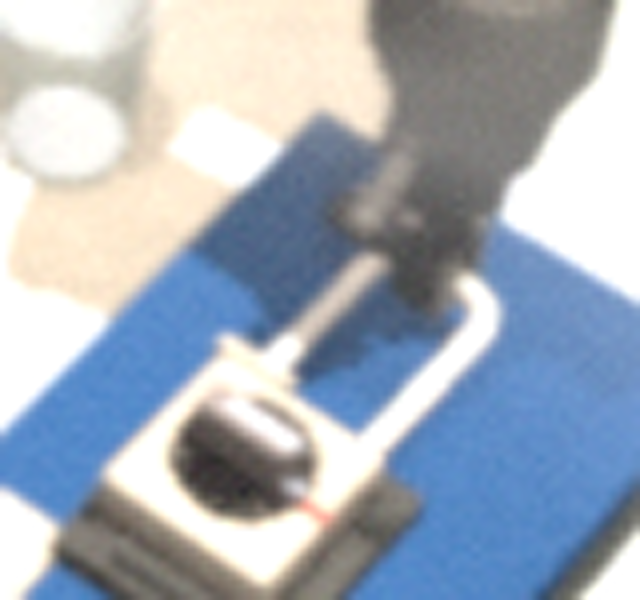

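```bash

python3 -m crank '{"slide":[[0,-0.0005,0],[0,-0.001,0],[0,-0.0015,0],[0,-0.002,0],[0,-0.0025,0],[0,-0.003,0],[0,-0.003,0],[0,-0.003,0]],"roll":[0,0,0,0,0,0,0,0],"grip":[0.004,0.004,0.004,0.004,0.004,0.004,0.004,0.004]}' 40
python3 - <<'E'
from h import *
a=get_image('scene');o=observe();print(o['position'],o['ft_force'],o['wrist_torque'],o['grip_width'])
f=np.clip(a['frame'].astype(float)*2.2,0,255).astype(np.uint8)[185:260,310:390,::-1]
cv2.imwrite('pics/scene19.png',cv2.resize(f,None,fx=8,fy=8,interpolation=cv2.INTER_CUBIC))
E
```

```text
time_s: 24.7
position: [0.4849, 0.1901, 0.0574]
tool_rot: [[-0.007, 1.0, 0.006], [1.0, 0.007, 0.0], [0.0, 0.006, -1.0]]
ft_force: [12.6, -0.0, -3.2]
grip_width: 0.0073
[0.48495351 0.19004255 0.05740957] [12.00224859 -0.3696795  -3.58689977] [ 0.10079682 -2.08154359  0.22164321] 0.007391526048201761
```

View pics/scene19.png

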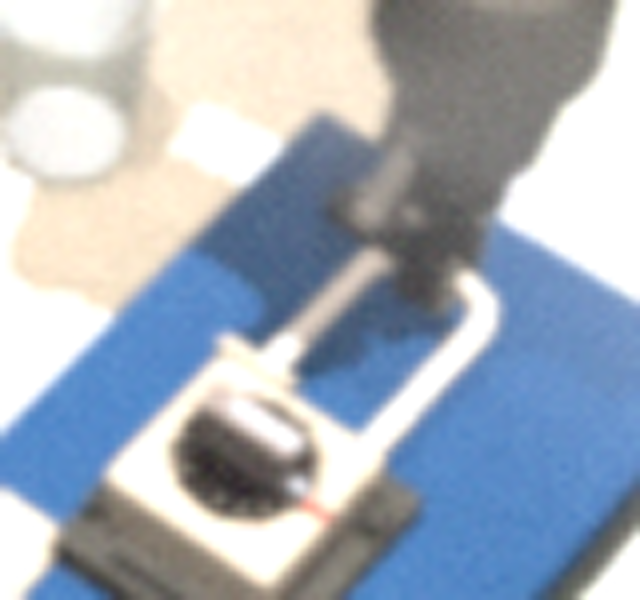

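```bash

python3 -m crank '{"slide":[[0,0.002,0],[0,0.0025,0],[0,0.0025,0],[0,0.0025,0],[0,0.0025,0],[0,0.0025,0],[0,0.0025,-0.01],[0,0.0025,-0.025]],"roll":[0,0,0,0,0,0,0,0],"grip":[0.004,0.02,0.028,0.028,0.028,0.028,0.028,0.028]}' 40
python3 -m crank '{"slide":[[0,0,-0.02],[0,0,-0.05],[0,0,-0.08],[0,0,-0.11],[0,0.01,-0.13],[0,0.02,-0.13],[0,0.03,-0.13],[0,0.035,-0.13]],"roll":[0,0,0,0,0,0,0,0],"grip":[0.028,0.028,0.028,0.028,0.028,0.028,0.028,0.028]}' 40
python3 - <<'E'
from h import *
a=get_image('scene');o=observe();print(o['position'],o['ft_force'],o['grip_width'])
save(a,'raw_scene20.png')
f=np.clip(a['frame'].astype(float)*2.0,0,255).astype(np.uint8)[190:265,310:390,::-1]
f=cv2.resize(f,None,fx=8,fy=8,interpolation=cv2.INTER_CUBIC)
def P(p):
    u,v=proj(a,p); return int((u+.5-310)*8),int((v+.5-190)*8)
t=.01
for X in(.604,.602):
    L=lambda x,y,z: (X+x-t*y,.1945+y+t*x,z)
    cv2.polylines(f,[np.array([P(L(x,y,.112)) for x,y in((.033,.033),(.033,-.033),(-.033,-.033),(-.033,.033))])],True,(0,255,0) if X==.604 else (0,0,255),1)
pts=[P(L(*q)) for q in((-.033,.022,.098),(-.104,.022,.098),(-.115,.011,.098),(-.115,-.011,.098),(-.104,-.022,.098),(-.057,-.022,.098))]
cv2.polylines(f,[np.array(pts)],False,(255,0,255),1)
cv2.imwrite('pics/scene20.png',f)
E
```

```text
time_s: 25.55
position: [0.4842, 0.1902, 0.0822]
tool_rot: [[-0.008, 1.0, -0.002], [1.0, 0.008, -0.0], [-0.0, -0.002, -1.0]]
ft_force: [0.1, -0.3, -0.2]
grip_width: 0.0286
time_s: 26.35
position: [0.52, 0.1904, 0.2108]
tool_rot: [[-0.008, 1.0, -0.002], [1.0, 0.008, -0.0], [-0.0, -0.002, -1.0]]
ft_force: [-0.1, -0.4, 0.0]
grip_width: 0.0278
[0.52031527 0.190327   0.21054901] [-0.8993991  -0.5796523  -0.82886247] 0.02778560403348697
```

View pics/scene20.png

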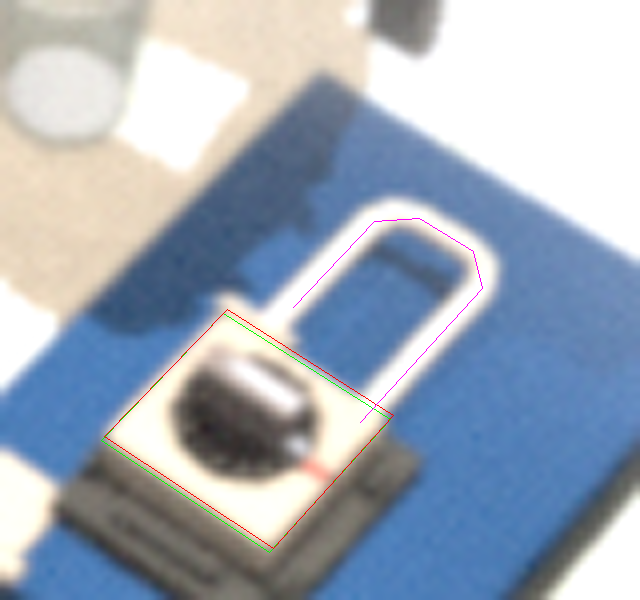

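```bash

python3 -m crank '{"slide":[[0,0.02,0],[0,0.05,0],[0.001,0.075,0],[0.001,0.0805,0.02],[0.001,0.0805,0.05],[0.001,0.0805,0.08],[0.001,0.0805,0.1],[0.001,0.0805,0.1]],"roll":[0,0,0,0,0,0,0,0],"grip":[0.028,0.028,0.028,0.028,0.028,0.028,0.028,0.028]}' 40
python3 -m crank '{"slide":[[0,0,0],[0,0,0.002],[0,0,0.004],[0,0,0.006],[0,0,0.008],[0,0,0.01],[0,0,0.011],[0,0,0.011]],"roll":[0,0,0,0,0,0,0,0],"grip":[0.026,0.026,0.026,0.026,0.026,0.026,0.026,0.026]}' 40
python3 go.py .6005 .191 .096 .6
```

```text
time_s: 27.2
position: [0.5982, 0.192, 0.1082]
tool_rot: [[-0.008, 1.0, -0.008], [1.0, 0.008, -0.001], [-0.001, -0.008, -1.0]]
ft_force: [-0.1, -0.2, 0.8]
grip_width: 0.028
time_s: 28.0
position: [0.6001, 0.1922, 0.1007]
tool_rot: [[-0.008, 1.0, -0.0], [1.0, 0.008, -0.0], [-0.0, -0.0, -1.0]]
ft_force: [-0.0, -0.1, -0.4]
grip_width: 0.0256
slide [-0.0012  0.0004  0.0047] roll -0.0025 head now 0.46 t 28.0 F [-0.  -0.1 -0.4] w 0.0256 q [ 7.  34.4 69.5  0.  76.2  6.6]
```

```bash

python3 -m crank '{"slide":[[0,0,0.001],[0,0,0.002],[0,0,0.003],[0,0,0.004],[0,0,0.005],[0,0,0.005],[0,0,0.005],[0,0,0.005]],"roll":[0,0,0,0,0,0,0,0],"grip":[0.024,0.024,0.024,0.024,0.024,0.024,0.024,0.024]}' 40
python3 - <<'E'
from h import *
a=get_image('scene');o=observe();print(o['position'],o['ft_force'],o['grip_width'])
f=np.clip(a['frame'].astype(float)*2.2,0,255).astype(np.uint8)[205:265,310:380,::-1]
cv2.imwrite('pics/scene21.png',cv2.resize(f,None,fx=10,fy=10,interpolation=cv2.INTER_CUBIC))
E
python3 -m crank '{"slide":[[0,0,0.0],[0,0,0.001],[0,0,0.0015],[0,0,0.002],[0,0,0.0025],[0,0,0.003],[0,0,0.003],[0,0,0.003]],"roll":[0,0,0,0,0,0,0,0],"grip":[0.022,0.022,0.022,0.022,0.022,0.022,0.022,0.022]}' 40

```

```text
time_s: 28.8
position: [0.6002, 0.1922, 0.096]
tool_rot: [[-0.008, 1.0, 0.0], [1.0, 0.008, 0.0], [0.0, 0.0, -1.0]]
ft_force: [-0.4, 0.1, -0.5]
grip_width: 0.0237
[0.6001903  0.19216691 0.09596465] [-0.54178827  0.20207931  0.05190278] 0.023835922587758275
time_s: 29.65
position: [0.6002, 0.1922, 0.0929]
tool_rot: [[-0.008, 1.0, 0.0], [1.0, 0.008, 0.0], [0.0, 0.0, -1.0]]
ft_force: [0.5, 0.2, 0.7]
grip_width: 0.0215
```

View pics/scene21.png

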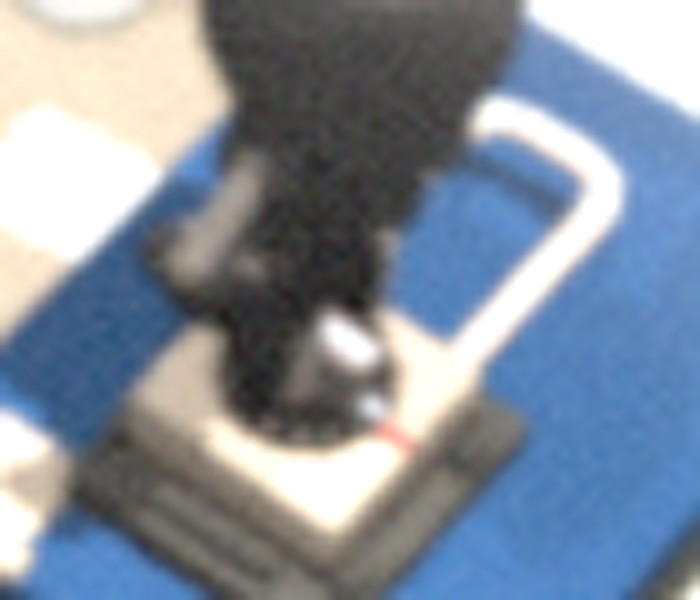

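```bash

python3 -m crank '{"slide":[[0,0,0.0005],[0,0,0.001],[0,0,0.0015],[0,0,0.002],[0,0,0.0025],[0,0,0.003],[0,0,0.003],[0,0,0.003]],"roll":[0,0,0,0,0,0,0,0],"grip":[0.021,0.021,0.021,0.021,0.021,0.021,0.021,0.021]}' 40
python3 -m crank '{"slide":[[0,0,0.0005],[0,0,0.001],[0,0,0.0015],[0,0,0.002],[0,0,0.0025],[0,0,0.0025],[0,0,0.0025],[0,0,0.0025]],"roll":[0,0,0,0,0,0,0,0],"grip":[0.021,0.021,0.021,0.021,0.021,0.021,0.021,0.021]}' 40

```

```text
time_s: 30.45
position: [0.6002, 0.1922, 0.0899]
tool_rot: [[-0.008, 1.0, -0.0], [1.0, 0.008, -0.0], [-0.0, -0.0, -1.0]]
ft_force: [-0.2, 0.3, -0.2]
grip_width: 0.0211
time_s: 31.25
position: [0.6002, 0.1922, 0.0874]
tool_rot: [[-0.008, 1.0, 0.0], [1.0, 0.008, -0.0], [-0.0, 0.0, -1.0]]
ft_force: [-0.4, 0.0, 0.9]
grip_width: 0.0211
```

```bash

python3 -m crank '{"slide":[[0,0,-0.001],[0,0,-0.001],[0,0,-0.001],[0,0,-0.001],[0,0,-0.001],[0,0,-0.001],[0,0,-0.001],[0,0,-0.001]],"roll":[0,0,0,0,0,0,0,0],"grip":[0.017,0.014,0.012,0.01,0.008,0.006,0.006,0.006]}' 40
python3 - <<'E'
from h import *
a=get_image('scene');o=observe();print(o['position'],o['ft_force'],o['wrist_torque'],o['grip_width'])
f=np.clip(a['frame'].astype(float)*2.2,0,255).astype(np.uint8)[205:265,310:380,::-1]
cv2.imwrite('pics/scene22.png',cv2.resize(f,None,fx=10,fy=10,interpolation=cv2.INTER_CUBIC))
E
```

```text
time_s: 32.05
position: [0.6, 0.1922, 0.0886]
tool_rot: [[-0.008, 1.0, -0.0], [1.0, 0.008, 0.0], [0.0, -0.0, -1.0]]
ft_force: [-4.5, -0.6, 5.0]
grip_width: 0.011
[0.59998401 0.19221254 0.08860537] [-3.69084911 -1.32168102  5.26622336] [-0.07289159  0.75104411 -0.02417266] 0.010717882900058406
```

View pics/scene22.png

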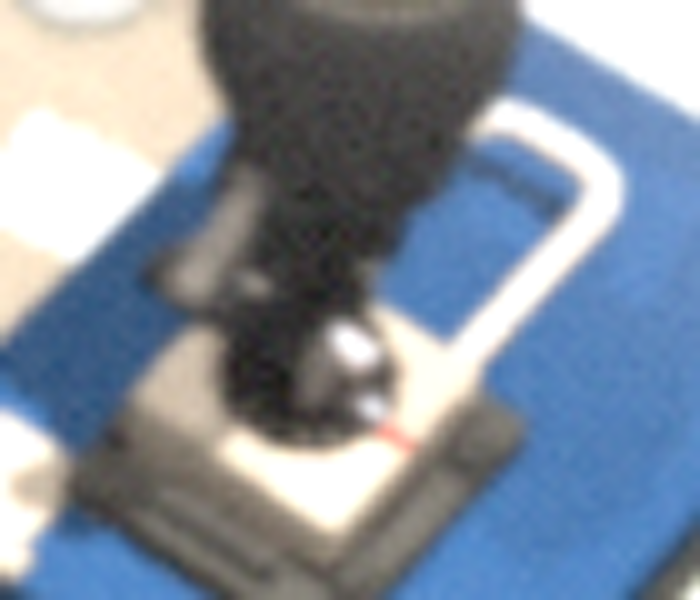

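```bash

python3 -m crank '{"slide":[[0,0,0],[0,0,0],[0,0,0],[0,0,-0.001],[0,0,-0.003],[0,0,-0.005],[0,0,-0.007],[0,0,-0.008]],"roll":[0,0,0,0,0,0,0,0],"grip":[0.004,0.004,0.004,0.004,0.004,0.004,0.004,0.004]}' 100
python3 - <<'E'
from h import *
a=get_image('scene');o=observe();print(o['position'],o['ft_force'],o['wrist_torque'],o['grip_width'])
f=np.clip(a['frame'].astype(float)*2.2,0,255).astype(np.uint8)[205:265,310:380,::-1]
cv2.imwrite('pics/scene23.png',cv2.resize(f,None,fx=10,fy=10,interpolation=cv2.INTER_CUBIC))
E
```

```text
time_s: 32.9
position: [0.6003, 0.1922, 0.0965]
tool_rot: [[-0.008, 1.0, 0.0], [1.0, 0.008, 0.0], [0.0, 0.0, -1.0]]
ft_force: [1.0, 0.1, -4.3]
grip_width: 0.0092
[0.60028752 0.1922162  0.09662462] [ 0.05825229 -0.72569651 -3.57594938] [-0.01411311 -0.05523871  0.03083328] 0.009694862283126588
```

View pics/scene23.png

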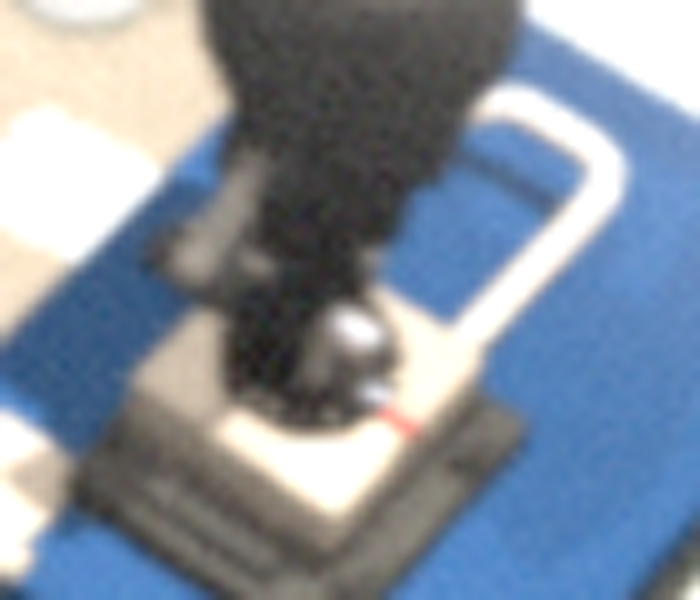

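```bash

python3 -m crank '{"slide":[[0,0,-0.005],[0,0,-0.015],[0,0,-0.03],[0,0,-0.048],[0,0,-0.068],[0,0,-0.085],[0,0,-0.097],[0,0,-0.105]],"roll":[0,0,0,0,0,0,0,0],"grip":[0.004,0.004,0.004,0.004,0.004,0.004,0.004,0.004]}' 100
python3 - <<'E'
from meas import *
a={n:get_image(n) for n in('top','scene')}
o=observe();print(o['position'],o['ft_force'],o['wrist_torque'],o['grip_width'])
f=np.clip(a['scene']['frame'].astype(float)*1.8,0,255).astype(np.uint8)[160:265,290:410,::-1]
cv2.imwrite('pics/scene24.png',cv2.resize(f,None,fx=5.5,fy=5.5,interpolation=cv2.INTER_CUBIC))
for n,c in(('top',(338,228)),('scene',(236,184))):
    im=a[n]; fr=im['frame'].astype(float); m=((fr[...,2]-fr[...,0])>35)
    w=np.zeros((420,560),bool); w[c[1]-26:c[1]+26,c[0]-28:c[0]+28]=1; m&=w
    q=np.argwhere(m); (cx,cy),ax,an=cv2.fitEllipse(cv2.convexHull(q[:,::-1].astype(np.int32)))
    print(n,m.sum(),cx,cy,ax,onz(im,cx,cy,.022))
    for s in silhouettes('reader',im)[:2]:
        h=cv2.convexHull(np.argwhere(s['pixels'])[:,::-1].astype(np.int32)); print(s['confidence'],s['box'],cv2.minAreaRect(h))
    np.save(f'pics/{n}.npy',im['frame'])
    g=np.clip(fr*1.8,0,255).astype(np.uint8)[c[1]-35:c[1]+35,c[0]-40:c[0]+40,::-1]; g=cv2.resize(g,None,fx=8,fy=8,interpolation=cv2.INTER_CUBIC)
    p=onz(im,cx,cy,.022); u,v=proj(im,p); cv2.circle(g,(int((u+.5-c[0]+40)*8),int((v+.5-c[1]+35)*8)),3,(0,0,255),-1)
    cv2.imwrite(f'pics/reader_{n}.png',g)
E
```

```text
time_s: 33.75
position: [0.6003, 0.1922, 0.2029]
tool_rot: [[-0.008, 1.0, 0.001], [1.0, 0.008, 0.0], [0.0, 0.002, -1.0]]
ft_force: [0.0, -0.1, -3.8]
grip_width: 0.0098
[0.60043544 0.1922584  0.20251202] [ 0.16048728  1.00911742 -3.86276896] [ 0.00528031 -0.04729228  0.02746007] 0.009337149453595303
top 372 339.1582336425781 226.75048828125 (32.686187744140625, 33.23130798339844) [ 0.57635501 -0.22072989  0.022     ]
0.61 [337.8, 228.9, 55.0, 53.5] ((338.4627990722656, 227.43307495117188), (45.346805572509766, 44.344051361083984), 74.93151092529297)
scene 124 234.84744262695312 182.78355407714844 (20.256580352783203, 27.840328216552734) [ 0.57752011 -0.22077403  0.022     ]
0.88 [235.6, 187.4, 58.0, 44.5] ((235.50003051757812, 185.00001525878906), (42.93250274658203, 37.11872863769531), 26.56505012512207)
```

View pics/scene24.png

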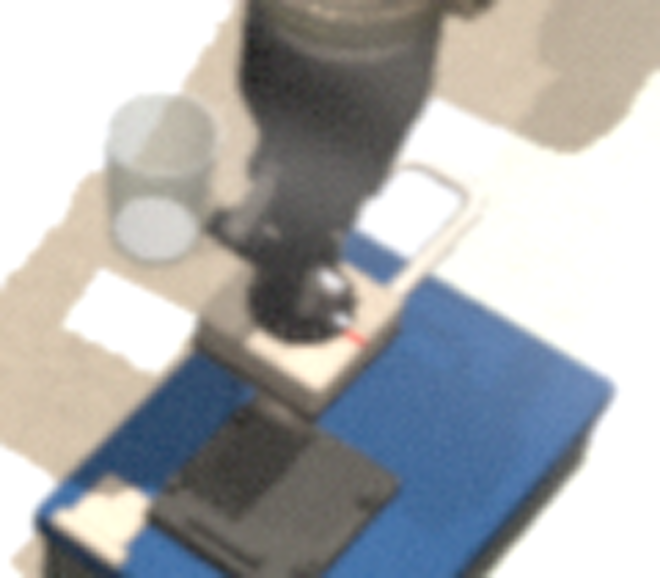

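View pics/reader_top.png

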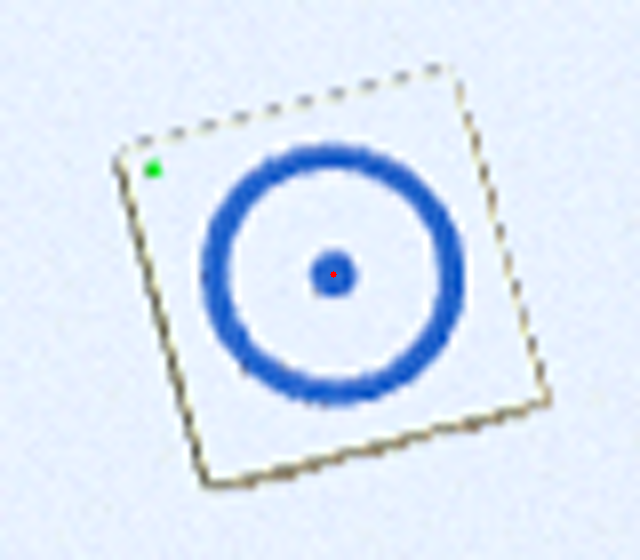

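View pics/reader_scene.png

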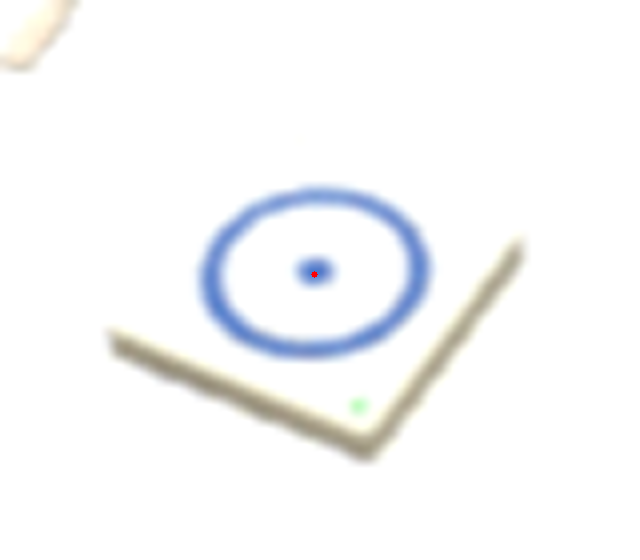

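The lock hangs level and clear of the hasp, shackle open. The reader's ring centre comes to (0.576 to 0.578, -0.221) from both views. Next I carry it over, above the beaker.

```bash
python3 go.py .575 -.223 .2025 .46
python3 -m crank '{"slide":[[-0.008,0,0],[-0.024,-0.001,0],[-0.048,-0.003,0],[-0.075,-0.005,0],[-0.102,-0.006,0],[-0.129,-0.008,0],[-0.156,-0.009,0],[-0.183,-0.01,0]],"roll":[0,0,0,0,0,0,0,0],"grip":[0.004,0.004,0.004,0.004,0.004,0.004,0.004,0.004]}' 100
python3 -m crank '{"slide":[[-0.027,-0.002,0],[-0.054,-0.003,0],[-0.081,-0.005,0],[-0.108,-0.007,0],[-0.135,-0.008,0],[-0.16,-0.01,0],[-0.182,-0.011,0],[-0.2,-0.012,0]],"roll":[0,0,0,0,0,0,0,0],"grip":[0.004,0.004,0.004,0.004,0.004,0.004,0.004,0.004]}' 100
python3 go.py .575 -.223 .1126 .46
```

```text
slide [-0.415  -0.0282 -0.0016] roll -0.0 head now 0.46 t 33.95 F [-0.7  0.  -4.6] w 0.0095 q [ 7.  30.1 60.3  0.  89.7  6.6]
time_s: 34.75
position: [0.591, 0.0067, 0.2011]
tool_rot: [[-0.007, 1.0, -0.001], [1.0, 0.007, -0.0], [-0.0, -0.001, -1.0]]
ft_force: [0.1, 0.8, -3.9]
grip_width: 0.0096
time_s: 35.55
position: [0.5803, -0.1933, 0.2011]
tool_rot: [[-0.006, 1.0, -0.001], [1.0, 0.006, 0.0], [0.0, -0.001, -1.0]]
ft_force: [-0.6, 1.1, -3.6]
grip_width: 0.0099
slide [-0.0297 -0.0054  0.0885] roll -0.0015 head now 0.37 t 35.55 F [-0.6  1.1 -3.6] w 0.0099 q [-29.5  28.1  63.7  -0.   88.2 -29.9]
```

```bash

python3 -m crank '{"slide":[[-0.01,-0.002,0],[-0.02,-0.004,0.005],[-0.027,-0.005,0.015],[-0.0297,-0.0054,0.03],[-0.0297,-0.0054,0.045],[-0.0297,-0.0054,0.058],[-0.0297,-0.0054,0.066],[-0.0297,-0.0054,0.07]],"roll":[0,0,0,0,0,0,0,0],"grip":[0.004,0.004,0.004,0.004,0.004,0.004,0.004,0.004]}' 100
python3 -m crank '{"slide":[[0,0,0.004],[0,0,0.008],[0,0,0.012],[0,0,0.016],[0,0,0.018],[0,0,0.018],[0,0,0.018],[0,0,0.018]],"roll":[0,0,0,0,0,0,0,0],"grip":[0.004,0.004,0.004,0.004,0.004,0.004,0.004,0.004]}' 100
cat > fin.py <<'E'
import sys; from meas import *
tag=sys.argv[1]
o=observe();p=o['position'];print(p,o['ft_force'],o['grip_width'])
for n in('scene','top'):
    a=get_image(n); c0,r0,k=(185,125,6) if n=='scene' else (290,170,6)
    f=np.clip(a['frame'].astype(float)*1.8,0,255).astype(np.uint8)[r0:r0+95,c0:c0+105,::-1]; f=cv2.resize(f,None,fx=k,fy=k,interpolation=cv2.INTER_CUBIC)
    X,Y,Z,t=map(float,sys.argv[2:6])   # lock centre hypothesis
    def P(q):
        u,v=proj(a,q); return int((u+.5-c0)*k),int((v+.5-r0)*k)
    for z,c in((Z+.014,(0,255,0)),(Z-.014,(0,255,255))): cv2.polylines(f,[np.array([P(q) for q in rect(X,Y,t,.066,.066,z)])],True,c,1)
    cv2.imwrite(f'pics/fin{tag}_{n}.png',f)
E
python3 fin.py 1 .577 -.2207 .122 .0065
```

```text
time_s: 36.35
position: [0.5758, -0.2202, 0.1303]
tool_rot: [[-0.009, 1.0, -0.001], [1.0, 0.009, 0.001], [0.001, -0.001, -1.0]]
ft_force: [0.1, 0.5, -3.8]
grip_width: 0.0091
time_s: 37.15
position: [0.5762, -0.2207, 0.1137]
tool_rot: [[-0.008, 1.0, 0.0], [1.0, 0.008, -0.0], [-0.0, 0.0, -1.0]]
ft_force: [0.0, -0.0, -3.8]
grip_width: 0.01
[ 0.57616349 -0.22073702  0.11365297] [ 0.03947659 -0.0073605  -3.83292129] 0.009986448260323565
```

View pics/fin1_scene.png

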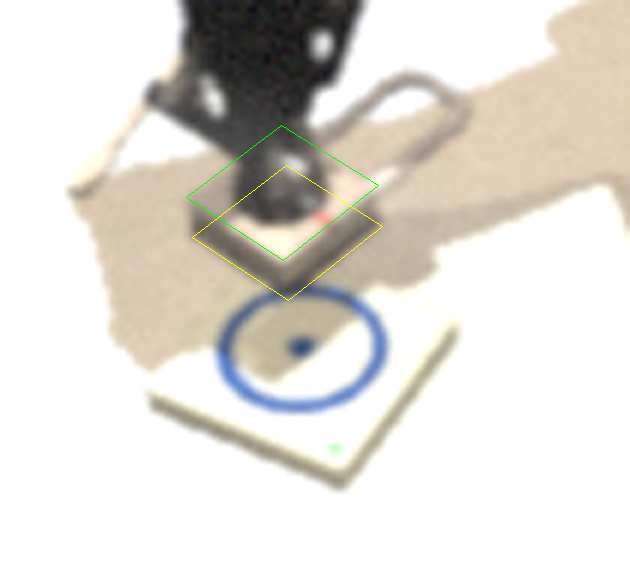

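View pics/fin1_top.png

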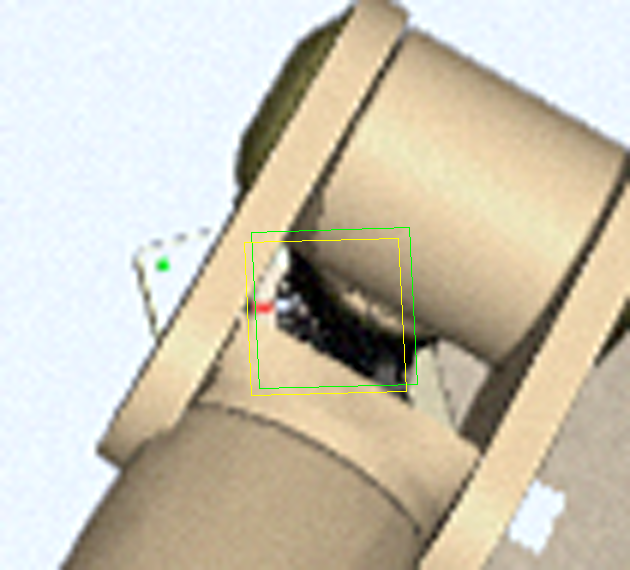

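```bash

python3 -m crank '{"slide":[[-0.001,-0.0005,0],[-0.002,-0.001,0.001],[-0.002,-0.001,0.001],[-0.002,-0.001,0.001],[-0.002,-0.001,0.001],[-0.002,-0.001,0.001],[-0.002,-0.001,0.001],[-0.002,-0.001,0.001]],"roll":[0,0,0,0,0,0,0,0],"grip":[0.004,0.004,0.004,0.004,0.004,0.004,0.004,0.004]}' 100
python3 fin.py 2 .577 -.2207 .122 .0065
python3 - <<'E'
from h import *
for n in('top','scene'):
    im=get_image(n); save(im,n+'_end.png')
    for t in('beaker','reagent','vial','spatula'):
        s=silhouettes(t,im)
        if s: print(n,t,round(s[0]['confidence'],2),np.round(s[0]['box']))
o=observe(); print(o['position'],o['qvel'],o['ft_force'],o['time_s'])
E
```

```text
time_s: 38.05
position: [0.5751, -0.2227, 0.1124]
tool_rot: [[-0.008, 1.0, 0.0], [1.0, 0.008, -0.0], [-0.0, 0.0, -1.0]]
ft_force: [0.1, 0.1, -3.7]
grip_width: 0.0094
[ 0.57507679 -0.2227207   0.11244914] [ 0.13922233  0.14262775 -3.67318922] 0.009388143750525109
top beaker 0.83 [257. 272.  25.  19.]
top reagent 0.66 [258. 139.  20.  34.]
top vial 0.63 [ 99. 291.  24.  18.]
top spatula 0.74 [422. 264.  29.  67.]
scene beaker 0.63 [320. 193.  20.  33.]
scene reagent 0.86 [229. 265.  30.  45.]
scene vial 0.96 [451. 262.  26.  29.]
scene spatula 0.61 [201. 149.   7.  14.]
[ 0.57506619 -0.22271925  0.11244083] [-0.01167706  0.04538849 -0.03255498  0.0340825  -0.10873878  0.0386116 ] [-0.45897116  0.08013304 -4.13460257] 38.65
```

View pics/fin2_scene.png

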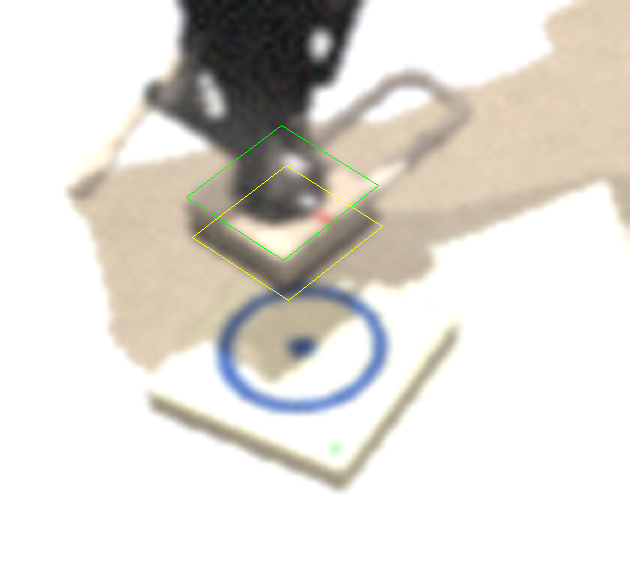

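View pics/scene_end.png

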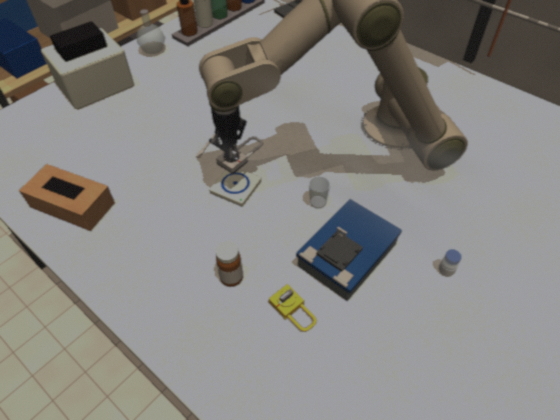

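View pics/top_end.png

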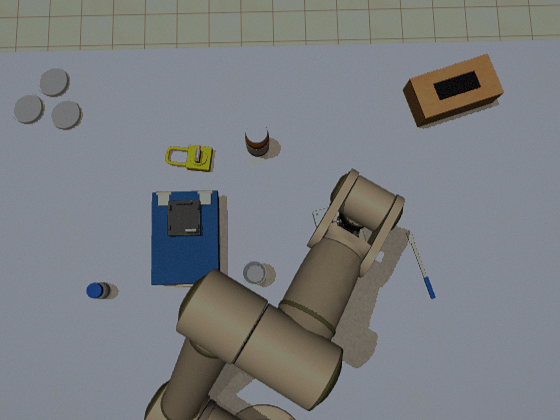

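The overlay puts the case centred over the reader within about 2 to 3 mm. The shackle is open, the lock is level and the bystanders are where they were. I'm handing in.

```bash
python3 -c "
from rig import close_job
print(close_job())"
```

```text
the job is handed in; nothing more can be done
None
```

The job is handed in after about 38.7 s of the 67 s allowed. The lock is in the gripper with its shackle open and dial up, and its centre is about 10 cm above the reader.

- **Dial and shackle:** I turned the dial two clicks clockwise, until a picture showed the pointer in line with the red mark. I then pulled the shackle about 24 mm to its stop, where the pull rose to 12 N. The opened shackle fitted the known geometry.
- **Lift and carry:** I gripped the dial's bar with 100 N and lifted the lock straight off the hasp. It weighs about 0.4 kg and hung level.
- **Last checks:** Overlays in both cameras put the case within 2–3 mm of centre over the reader. In the top view the arm hides part of the case. The arm was at rest, with only the lock's weight on the wrist. The beaker, jar and vial showed at their starting pixels in both views, as did the spatula in the top view; in the scene view it was partly hidden and only a stub was detected.
- **What disagreed:**
  - **Finger depth:** The real fingertips stood roughly 20–30 mm short of the reported TCP. My first close on the dial therefore met nothing, so I worked from pictures and force readings, and set the final height from the seated lock.
  - **Bar width:** The bar read 9–11 mm in the gripper instead of 12 mm.
  - **Lock shift:** Pulling the shackle appeared to shift the lock about 2 mm on its seat.

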